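# Clamp the specimen plate on the imaging stage and set the lamp

## Task

Get the imaging stage ready: lay the white specimen plate in the stage's recess and press it fully home until it is level and flush with the top. Then clamp it with every T-head key that stands on the bench: put each key lengthwise down through a slot of its own until its collar rests on the stage, and give it a quarter turn to lock it. Last of all set the lamp's selector four clicks clockwise from its off stop, and leave the glassware and the cardboard box where they are.

Things in the scene. Friction and masses are not known exactly. Their poses are not given: they have to be found in the camera images.
- stage: Cream imaging stage, fixed hollow base 200 (x) x 170 (y) x 50 mm high; in its top a recess 100 (x) x 114 (y) mm in the middle and two slots beside each 114 mm edge of it (slots lengthwise along y, centres 68 mm from the middle in x, 37 mm in y). Origin: centre of its underside, z up.
- recess (a point): Middle of the recess at the level of the stage's top (50 mm above the bench); axes as the stage's. A stiff rubber seat in it holds a plate that is merely laid in 4 mm proud; a push of about 7 N down on the plate's middle drives the seat 4 mm down onto solid posts, and it stays down.
- slot0 (a point): First (-x, -y) of four slots through the stage's top: its centre, at the level of the top surface. Slot 46 mm (stage y) x 26 mm (stage x), top 8 mm thick, hollow below with 38 mm of free depth. Any key fits any slot. Axes as the stage's.
- slot1 (a point): Second (-x, +y) of four slots through the stage's top: its centre, at the level of the top surface. Slot 46 mm (stage y) x 26 mm (stage x), top 8 mm thick, hollow below with 38 mm of free depth. Any key fits any slot. Axes as the stage's.
- slot2 (a point): Third (+x, -y) of four slots through the stage's top: its centre, at the level of the top surface. Slot 46 mm (stage y) x 26 mm (stage x), top 8 mm thick, hollow below with 38 mm of free depth. Any key fits any slot. Axes as the stage's.
- slot3 (a point): Fourth (+x, +y) of four slots through the stage's top: its centre, at the level of the top surface. Slot 46 mm (stage y) x 26 mm (stage x), top 8 mm thick, hollow below with 38 mm of free depth. Any key fits any slot. Axes as the stage's.
- plate: Loose white specimen plate 96 (x) x 110 (y) x 8 mm, 180 g, with a firm cork block 30 (x) x 40 (y) x 22 mm high on its middle (to grip or push on; top 30 mm above the origin). Fits the recess with 2 mm to spare all round, either way round. Origin: centre of the underside, z up; when home, 8 mm below the stage's top.
- key0: T-head clamp key standing on its head, 52 mm tall, 100 g, mostly in the head. Bottom up: steel T-head 42 (x) x 22 (y) x 8 mm; shaft 12 mm thick, 12 long; round collar 54 mm across, 4 thick, underside 20 mm above the origin; grey grip bar 44 (x) x 14 (y) x 28 mm tall, parallel to the T-head. Origin: centre of the T-head's underside, z up. Locked, origin 20 mm below the stage's top. May be absent (None).
- key1: T-head clamp key standing on its head, 52 mm tall, 100 g, mostly in the head. Bottom up: steel T-head 42 (x) x 22 (y) x 8 mm; shaft 12 mm thick, 12 long; round collar 54 mm across, 4 thick, underside 20 mm above the origin; grey grip bar 44 (x) x 14 (y) x 28 mm tall, parallel to the T-head. Origin: centre of the T-head's underside, z up. Locked, origin 20 mm below the stage's top. May be absent (None).
- key2: T-head clamp key standing on its head, 52 mm tall, 100 g, mostly in the head. Bottom up: steel T-head 42 (x) x 22 (y) x 8 mm; shaft 12 mm thick, 12 long; round collar 54 mm across, 4 thick, underside 20 mm above the origin; grey grip bar 44 (x) x 14 (y) x 28 mm tall, parallel to the T-head. Origin: centre of the T-head's underside, z up. Locked, origin 20 mm below the stage's top. May be absent (None).
- key3: T-head clamp key standing on its head, 52 mm tall, 100 g, mostly in the head. Bottom up: steel T-head 42 (x) x 22 (y) x 8 mm; shaft 12 mm thick, 12 long; round collar 54 mm across, 4 thick, underside 20 mm above the origin; grey grip bar 44 (x) x 14 (y) x 28 mm tall, parallel to the T-head. Origin: centre of the T-head's underside, z up. Locked, origin 20 mm below the stage's top. May be absent (None).
- lamp: Cream light source, a fixed box 140 (x) x 120 (y) x 75 mm high; origin at the centre of its underside; the selector is on its top, 20 mm toward -x of the middle.
- selector (a joint): Detented selector on the lamp's top: rad, 0 at the off stop (white pointer line to the lamp's -x, at the smallest dot), growing clockwise seen from above; a click every 0.524 rad, six positions 0 to 5, marked by growing dots. It snaps to the nearer position; turning takes about 0.1 N m. Starts at position 0, 1 or 2.
- selector_grip (a point): Centre of the selector's black grip bar, 44 (x) x 12 (y) x 30 mm tall, on its turning axis, 99 mm above the bench (bar from 84 to 114 mm); x along the bar (white pointer line at its -x end), z up; turns with it. Under the bar a round skirt 50 mm across, top 84 mm above the bench.
- vial: Bystander: glass vial with a paper label, 44 mm across, 75 mm tall; origin under its centre.
- jar: Bystander: amber jar 64 mm across, 95 mm tall; origin under its centre.
- specimen_box: Bystander: closed cardboard box 100 x 130 x 45 mm; origin under its centre.
There are look-alikes about, which are no part of the job. What is shaped like the key1 but orange, pink or purple is not meant.

How it is judged (in metres and radians):
On the way, in this order (a step that is already met when the one before it is completed fails the run):
1. the plate sits level and flush in the recess (z of plate in the frame of recess between -0.0105 and -0.0065 m and horizontal distance between plate and recess below 0.006 m and angle between plate's own z axis and vertical below 0.03 rad), for 0.2 s.
2. every key present is through a slot, collar down, and turned a quarter turn ((horizontal distance between key0 and slot0 below 0.022 m or horizontal distance between key0 and slot1 below 0.022 m or horizontal distance between key0 and slot2 below 0.022 m or horizontal distance between key0 and slot3 below 0.022 m) and z of key0 in the frame of recess between -0.023 and -0.0165 m and angle between each of key0, key1, key2, key3's own z axis and vertical below 0.1 rad and angle between the x axis of each of key0, key1, key2, key3 and the x axis of stage, either way round below 0.35 rad and (horizontal distance between key1 and slot0 below 0.022 m or horizontal distance between key1 and slot1 below 0.022 m or horizontal distance between key1 and slot2 below 0.022 m or horizontal distance between key1 and slot3 below 0.022 m) and z of key1 in the frame of recess between -0.023 and -0.0165 m and (horizontal distance between key2 and slot0 below 0.022 m or horizontal distance between key2 and slot1 below 0.022 m or horizontal distance between key2 and slot2 below 0.022 m or horizontal distance between key2 and slot3 below 0.022 m) and z of key2 in the frame of recess between -0.023 and -0.0165 m and (horizontal distance between key3 and slot0 below 0.022 m or horizontal distance between key3 and slot1 below 0.022 m or horizontal distance between key3 and slot2 below 0.022 m or horizontal distance between key3 and slot3 below 0.022 m) and z of key3 in the frame of recess between -0.023 and -0.0165 m), for 0.2 s.
3. the selector stands at position 4, four clicks from off (value of joint selector between 1.92 and 2.27 rad), for 0.2 s.
At the end, for the whole second after the job is handed in: Plate level (0.03 rad), flush (underside 6.5-10.5 mm below stage top), within 6 mm of the recess centre; each present key upright (0.1 rad), within 22 mm of a slot centre, underside 16.5-23 mm below the top, turned across the slot within 0.35 rad; selector 1.92-2.27 rad; all at rest (all of step 1 and all of step 2 and all of step 3 and linear speed of each of plate, key0, key1, key2, key3 below 0.02 m/s); the robot touches nothing.
It fails at once if a bystander (vial, jar, cardboard box) is moved more than 3 cm or tipped over (distance of any of vial, jar, specimen_box from where it was at the start of the episode above 0.03 m or angle between any of vial, jar, specimen_box's own z axis and vertical above 0.5 rad).
Of key0, key1, key2, key3 only 2 to 4 are there at a start; the rules pass over those that are not, and their reading is None.
At some moment in a run one of plate, key0, key1, key2, key3 may be knocked a few centimetres aside while the robot is not near it.
Once in a run the grip may slacken for a moment while it holds something.
It also fails if it takes over 210 s, if anything falls off the work surface, if the arm or the gripper's body presses on something with over 40 N, if the wrist force passes 120 N, or if a joint passes its speed limit or range.

## Robot

A 7-joint arm with a two-finger parallel gripper is mounted at the origin on the work surface. World frame = base frame: x ahead of the robot, y to its left, z up, the work surface at z = 0. Lengths are in mm, angles in degrees, forces in N, time in s.
With the tool pointing down it reaches from about 425 to 825 mm from the base axis. Payload 3.6 kg.
Tool frame: the origin (TCP) lies at the very end of the fingers, on their centre line; the grasp point (between the pads) lies grasp_offset behind it (grasp_offset is the distance from the TCP to the grasp point, in mm); z points along the fingers, y is the line along which they close (so a half turn about z gives the same grasp; the last joint's range is limited). The gripper opens to 93 mm and grips with 3 to 60 N. Pads are 15 mm wide; open, the fingers measure 128 mm over their backs; the gripper's body (75 mm by 188 mm) begins 65 mm behind the grasp point.
Start: joints at [64.2, 35.231, -0.722, 81.555, 0.464, 63.22, -2.315], TCP at [267.305, -592.461, 218.64] pointing down, gripper open.
Joint ranges: [-178.69, 178.69], [-17.37, 117.87], [-77.05, 75.6], [15.02, 138.74], [-78.02, 258.01], [0.78, 113.62], [-162.83, 162.83]. Speed limits (degrees/s): [159.86, 159.86, 180, 180, 180, 180, 180].

## Interface

Orientations are given as [roll, pitch, yaw] about the fixed x, y, z axes, in that order (R = Rz(yaw) Ry(pitch) Rx(roll)).
In Python, from plant import get_state, snapshot, finish_job, silhouettes, grasp_offset gives the robot as it stands.
- The arm moves only by the shell command python3 -m creep 'ROWS'. ROWS is JSON, a list that holds one entry, the list of rows, each a list of 7 numbers: the opening, from 0 (shut) to 1 (fully open), then the shift along the tool's x, y, z in mm, then the turn, a rotation vector about the tool's x, y, z in degrees. A call has 1 to 12 rows; each row is the pose to reach, as a shift and turn from the pose commanded when the call began, along the tool's axes at that moment; what a row does not reach only later rows make up. A row lasts 1/12 s, in which the tool goes at most 41.7 mm and 7.16 degrees, less where a joint would pass 70% of its speed; a pose out of reach is approached as far as the arm can. A call with a gripper value outside its range is refused whole. The fingers move at their own pace and stop on an object; the grip force is fixed at half the most. Time passes only in rows, so rows that repeat a pose let the fingers close. It gives the time, the measured TCP pose, the force, the opening and the grip force at its end, in the units of the state.
- get_state(): the state, without advancing time (a new reading comes with each control period).
- snapshot(name): name is "scene" or "top" or "wrist"; returns a dict with "image" (400x640x3 uint8, red, green, blue), "fx", "fy", "cx", "cy" (pixels), "view" (4x4, takes a point from world to camera coordinates). Camera axes: x right, y up, looking along -z (the intrinsics and any distortion apply to the point x, -y, -z); pixel columns grow to the right and rows downward; lengths in mm; the calibration is good to about 2 mm. The wrist camera is an equidistant fisheye: a pixel r from the principal point sees the ray r / f radians off the axis. A picture is of the moment at which its call begins. There is no depth.
- finish_job(): hands the job in; it is judged then, once.
Trained networks look in a picture, given as the dict that the camera call returned (one of the last four; its "shot" number tells which), for a name from the list of things; names that differ only in an ending like _2 or _b are one class to them, and where a whole thing is asked for, a point or a joint stands for the part that bears it (a point fixed in the world has none). Each returns a list of dicts, best first, with "score" (0 to 1); they miss things now and then, are a little off and sometimes report something else, mostly with a low value. They report only what shows in the picture. A call takes as long as a camera call. They do not tell look-alikes from the thing itself.
- silhouettes(picture, query): "mask" (400x640 bool, what is visible of it) and "centre" ([column, row] in pixels, amid what is visible of it).
The state is a dict: "clock": time; "qpos": joint angles; "joint_velocities": joint speeds; "effort": joint torques, N m; "position": TCP position; "ee_rot": TCP orientation; "ft_force": force on the tool from outside, world axes, zero at the start; "ft_torque": the same for the moment, N m; "finger_gap": finger opening in mm; "gripper_force": force on a finger pad.
Only numpy, scipy, OpenCV 4.12 (cv2) and the standard library are available. Lean on these libraries where they do the work, as an engineer would, in place of code of your own. Each camera call takes 0.05 s, during which the arm holds its last target. There are 200 camera calls.

## Working session

There is one attempt and no reset: what is moved stays moved. The work goes in short steps, Python scripts to look and compute and a shell command to move; the robot and the scene stay as the last step left them, time stands still between calls to the robot, and variables do not carry over. Pictures are saved under pics/ and viewed, at most 14 in all, crops included, and the job is handed in when it is done.

```bash
ls; mkdir -p pics; python3 - <<'E'
from plant import *
import plant,cv2
print(grasp_offset, get_state())
for n in ("scene","top"):
    p=snapshot(n); cv2.imwrite(f"pics/{n}0.png",p["image"][:,:,::-1]); print(n,p["fx"],p["fy"],p["cx"],p["cy"],p["view"],p.keys())
E
```

```text
pics
18.8 {'clock': 0.0, 'qpos': array([64.19787525, 35.2890973 , -0.72103059, 81.6387038 ,  0.46384199,
       63.22057503, -2.31288958]), 'joint_velocities': array([ 0.04825992, -0.07050521, -0.10081706,  0.01589354, -0.0485962 ,
       -0.04374879,  0.09125095]), 'effort': array([-2.15281045e-05, -4.58940625e+01,  2.09050491e-01, -1.65747893e+01,
       -6.10485091e-02,  2.05014838e-02,  2.43235818e-04]), 'position': array([ 266.98860122, -591.77818039,  217.49815216]), 'ee_rot': array([-1.79854531e+02,  2.90026604e-03,  2.42878341e+01]), 'ft_force': array([ 0.70458754,  0.03860683, -0.34272043]), 'ft_torque': array([-0.06582621, -0.01938755,  0.02766479]), 'gripper_force': 0.0, 'finger_gap': 92.96776729019841}
scene 374.95601145932886 374.95601145932886 330.50930925220524 200.3291941493495 [[ 8.58947325e-01  5.12034636e-01  5.47944801e-03 -4.87721251e+02]
 [-4.28403215e-01  7.12710154e-01  5.55441195e-01  1.93707227e+02]
 [ 2.80499872e-01 -4.79442142e-01  8.31537765e-01 -1.08005991e+03]
 [ 0.00000000e+00  0.00000000e+00  0.00000000e+00  1.00000000e+00]] dict_keys(['image', 'fx', 'fy', 'cx', 'cy', 'view', 'shot'])
top 496.0200014466614 496.0200014466614 319.1425652336815 195.24203993934498 [[-1.76406385e-02 -9.99810937e-01 -8.17913834e-03  9.60753255e+00]
 [ 9.89479384e-01 -1.86320248e-02  1.43469146e-01 -5.71913735e+02]
 [-1.43594416e-01 -5.56220141e-03  9.89620991e-01 -1.19544827e+03]
 [ 0.00000000e+00  0.00000000e+00  0.00000000e+00  1.00000000e+00]] dict_keys(['image', 'fx', 'fy', 'cx', 'cy', 'view', 'shot'])
```

View pics/scene0.png

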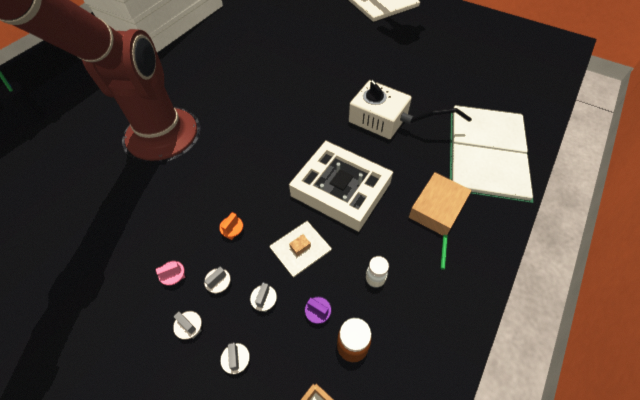

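View pics/top0.png

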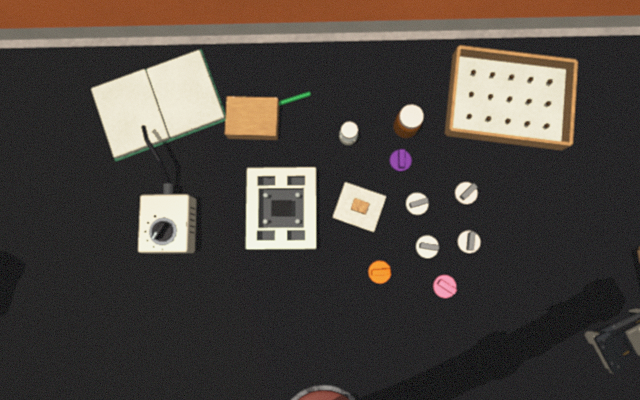

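The scene shows four grey keys, at top-view pixels (417,203), (466,193), (427,246) and (469,241). The plate is at (359,207), the stage at (281,208) and the selector at (162,231). The orange, pink and purple keys are decoys.

```bash
cat > h.py <<'E'
import numpy as np, cv2
from plant import *
def ray(p,uv,n):
    uv=np.atleast_2d(np.asarray(uv,float)); a=(uv-[p["cx"],p["cy"]])/[p["fx"],p["fy"]]
    if n=="wrist":
        r=np.linalg.norm(a,axis=1,keepdims=True)+1e-9
        d=np.c_[a/r*np.sin(r),np.cos(r)]
    else: d=np.c_[a,np.ones(len(a))]
    d=d*[1,-1,-1]; V=np.array(p["view"]); R=V[:3,:3]
    return -R.T@V[:3,3], d@R
def back(p,uv,z,n):
    C,d=ray(p,uv,n); return (C+d*((z-C[2])/d[:,2:]))[:,:2]
def proj(p,X,n):
    V=np.array(p["view"]); c=np.atleast_2d(X)@V[:3,:3].T+V[:3,3]; c=c*[1,-1,-1]
    if n=="wrist":
        r=np.linalg.norm(c[:,:2],axis=1,keepdims=True)+1e-9; a=c[:,:2]/r*np.arctan2(r,c[:,2:])
    else: a=c[:,:2]/c[:,2:]
    return a*[p["fx"],p["fy"]]+[p["cx"],p["cy"]]
def ortho(p,n,x0,y0,half,z,s=2.0):
    """orthophoto at height z: col = (y0+half-y)*s, row=(x0+half-x)*s"""
    m=int(2*half*s); r,c=np.mgrid[0:m,0:m]
    X=np.c_[(x0+half-r.ravel()/s),(y0+half-c.ravel()/s),np.full(m*m,z)]
    q=proj(p,X,n).astype(np.float32).reshape(m,m,2)
    return cv2.remap(p["image"],q[...,0],q[...,1],cv2.INTER_CUBIC)
def rect(mask):
    m=mask.astype(np.uint8); k,l,st,_=cv2.connectedComponentsWithStats(m)
    i=1+np.argmax(st[1:,4]); c=max(cv2.findContours((l==i).astype(np.uint8),0,2)[0],key=cv2.contourArea)
    return c[:,0].astype(float), st[i,4]
def wrect(p,mask,z,n):
    c,_=rect(mask); w=back(p,c,z,n).astype(np.float32); (x,y),(a,b),t=cv2.minAreaRect(w)
    if a<b: a,b,t=b,a,t+90
    return round(x,1),round(y,1),round(a,1),round(b,1),round((t+90)%180-90,1)   # t: long-axis yaw
def to(x,y,z=None,yaw=None):
    s=get_state(); P=s["position"]; w=s["ee_rot"][2]; k=np.radians(w)
    d=np.array([x,y])-P[:2]; tx=d@[np.cos(k),np.sin(k)]; ty=d@[np.sin(k),-np.cos(k)]
    dz=0 if z is None else P[2]-z; 
    t=0 if yaw is None else -((yaw-w+90)%180-90)
    print("shift %.1f %.1f %.1f turn %.1f (now %s yaw %.1f j7 %.0f t %.1f)"%(tx,ty,dz,t,P.round(1),w,s["qpos"][6],s["clock"]))
E
python3 - <<'E'
from h import *
p=snapshot("top")
for q,z in (("stage",50),("plate",8),("plate",30),("key0",24),("key0",52),("lamp",75),("selector",114),("jar",95),("vial",75),("specimen_box",45)):
    for o in silhouettes(p,q):
        if o["mask"].sum()>20: print(q,z,round(o["score"],2),o["centre"],wrect(p,o["mask"],z,"top"))
w=snapshot("wrist"); print({k:w[k] for k in w if k!="image"})
cv2.imwrite("pics/st.png",ortho(p,"top",530,95,130,50,2)[:,:,::-1])
b=back(p,[[417,203],[466,193],[427,246],[469,241],[359,207],[281,208],[162,231]],24,"top").round(); print(b)
E
```

```text
stage 50 0.9 [282.3, 205.3] (540.7, 94.8, 201.3, 170.1, -1.0)
plate 8 0.96 [358.4, 206.4] (544.9, -102.8, 111.4, 98.4, 70.4)
plate 8 0.47 [282.4, 206.4] (545.8, 98.1, 208.4, 175.3, -0.9)
plate 30 0.96 [358.4, 206.4] (542.2, -101.1, 109.5, 96.7, 70.4)
plate 30 0.47 [282.4, 206.4] (543.2, 96.3, 204.8, 172.2, -0.9)
key0 24 0.91 [467.7, 241.1] (451.2, -370.3, 52.5, 52.1, -3.3)
key0 24 0.83 [466.6, 193.2] (573.3, -371.5, 51.7, 50.4, -3.3)
key0 24 0.81 [403.2, 158.4] (661.5, -209.8, 53.6, 52.3, -46.2)
key0 24 0.73 [428.3, 244.5] (439.5, -267.8, 55.2, 53.5, -46.9)
key0 24 0.71 [444.5, 288.9] (343.4, -304.8, 56.3, 53.2, 89.0)
key0 24 0.6 [378.6, 272.8] (381.4, -146.5, 51.9, 51.5, 88.2)
key0 24 0.57 [414.5, 206.1] (548.9, -246.7, 52.5, 51.1, -46.7)
key0 24 0.52 [282.3, 204.8] (543.7, 96.2, 205.6, 176.5, -1.1)
key0 52 0.91 [467.7, 241.1] (449.9, -362.2, 51.4, 51.0, -3.3)
key0 52 0.83 [466.6, 193.2] (569.3, -363.3, 50.5, 49.3, -3.3)
key0 52 0.81 [403.2, 158.4] (655.5, -205.3, 52.4, 51.1, -46.2)
key0 52 0.73 [428.3, 244.5] (438.5, -261.9, 54.0, 52.3, -46.9)
key0 52 0.71 [444.5, 288.9] (344.5, -2
[... 532 characters left out ...]
x 45 0.98 [253.2, 115.0] (773.2, 166.6, 134.0, 109.6, 87.2)
specimen_box 45 0.31 [164.0, 231.5] (489.7, 387.0, 52.5, 49.3, 89.0)
{'fx': 309.70691628693146, 'fy': 309.70691628693146, 'cx': 324.29563450980555, 'cy': 202.90073809186944, 'view': array([[ 4.10174220e-01, -9.12007181e-01, -1.03633526e-04,
        -6.49672946e+02],
       [ 8.85167163e-01,  3.98130310e-01, -2.40772403e-01,
         2.57319776e+01],
       [ 2.19627421e-01,  9.86668997e-02,  9.70581598e-01,
        -3.90015702e+02],
       [ 0.00000000e+00,  0.00000000e+00,  0.00000000e+00,
         1.00000000e+00]]), 'shot': 4}
[[ 550. -247.]
 [ 573. -371.]
 [ 442. -267.]
 [ 452. -372.]
 [ 543. -101.]
 [ 544.   96.]
 [ 491.  395.]]
```

```bash
python3 -m creep '[[[1,454,-332.6,-32,0,0,-46],[1,454,-332.6,-32,0,0,-46],[1,454,-332.6,-32,0,0,-46],[1,454,-332.6,-32,0,0,-46],[1,454,-332.6,-32,0,0,-46],[1,454,-332.6,-32,0,0,-46],[1,454,-332.6,-32,0,0,-46],[1,454,-332.6,-32,0,0,-46],[1,454,-332.6,-32,0,0,-46],[1,454,-332.6,-32,0,0,-46],[1,454,-332.6,-32,0,0,-46],[1,454,-332.6,-32,0,0,-46]]]'
python3 - <<'E'
from h import *
to(544,-102.5,250,70.4)
E
```

```text
clock: 1.7
position: [513.8, -156.2, 247.6]
ee_rot: [180.0, 0.0, 70.3]
ft_force: [0.5, -0.4, 0.1]
finger_gap: 93.0
gripper_force: 0.0
shift 60.8 10.3 -2.4 turn -0.1 (now [ 513.8 -156.2  247.6] yaw 70.3 j7 -13 t 1.7)
```

```bash
python3 -m creep '[[[1,60.8,10.3,-2,0,0,0],[1,60.8,10.3,-2,0,0,0],[1,60.8,10.3,-2,0,0,0],[1,60.8,10.3,-2,0,0,0],[1,60.8,10.3,-2,0,0,0]]]'
python3 - <<'E'
from h import *
to(544,-102.5,250,70.4)
w=snapshot("wrist"); cv2.imwrite("pics/w1.png",w["image"][:,:,::-1])
V=w["view"]; print((-V[:3,:3].T@V[:3,3]).round(1))
for q,z in (("plate",8),("stage",50),("recess",50)):
    for o in silhouettes(w,q): print(q,round(o["score"],2),o["centre"],wrect(w,o["mask"],z,"wrist"))
E
```

```text
clock: 2.12
position: [542.7, -105.8, 248.9]
ee_rot: [-180.0, 0.1, 70.2]
ft_force: [0.2, -0.7, 0.3]
finger_gap: 93.0
gripper_force: 0.0
shift 3.5 0.1 -1.1 turn -0.2 (now [ 542.7 -105.8  248.9] yaw 70.2 j7 -20 t 2.1)
[566.6 -42.  414.8]
plate 0.97 [326.0, 170.3] (548.2, -100.2, 109.0, 96.3, 69.1)
stage 0.67 [265.5, 45.0] (544.2, 91.4, 200.1, 177.0, -1.0)
stage 0.39 [295.5, 313.1] (443.2, -269.7, 47.5, 35.2, -18.3)
recess 0.67 [266.3, 51.3] (544.5, 92.1, 201.5, 176.7, -1.1)
recess 0.35 [296.9, 312.5] (442.2, -270.3, 43.4, 33.8, -23.6)
```

View pics/w1.png

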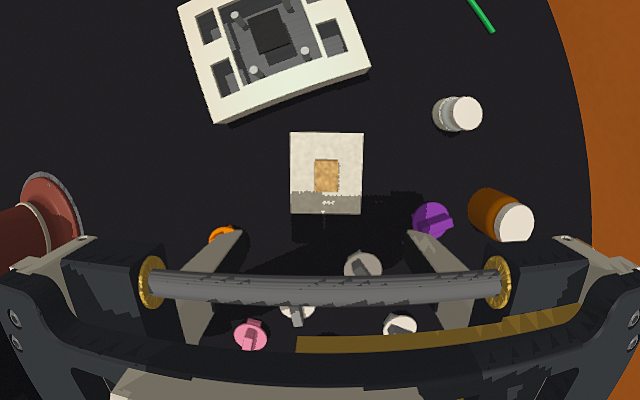

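The picture shows the plate below the tool at about (326,170) and the stage at about (266,45). I'll centre on the cork by squeezing it both ways.

```bash
python3 - <<'E'
from h import *
to(546.5,-101.5,80,70.0)
E
python3 -m creep '[[[1,3,1,100,0,0,0],[1,3,1,160,0,0,0],[1,3,1,160,0,0,0],[1,3,1,160,0,0,0],[1,3,1,160,0,0,0],[1,3,1,160,0,0,0],[1,3,1,160,0,0,0]]]'
python3 - <<'E'
from h import *
to(546.5,-101.5,13,70.0)
w=snapshot("wrist"); cv2.imwrite("pics/w2.png",w["image"][:,:,::-1])
for q,z in (("plate",8),):
    for o in silhouettes(w,q): print(q,round(o["score"],2),o["centre"],wrect(w,o["mask"],z,"wrist"))
hsv=cv2.cvtColor(w["image"],cv2.COLOR_RGB2HSV)
m=((hsv[...,0]<25)&(hsv[...,0]>10)&(hsv[...,1]>90)&(hsv[...,2]>80))
m[:, :200]=0; m[:,450:]=0; print(wrect(w,m,30,"wrist"), rect(m)[0].mean(0))
E
```

```text
shift 5.6 2.1 169.0 turn 0.1 (now [ 542.6 -106.1  249. ] yaw 70.1 j7 -20 t 2.3)
clock: 2.9
position: [546.7, -102.3, 90.9]
ee_rot: [179.8, -0.0, 70.2]
ft_force: [-0.1, 0.2, -0.1]
finger_gap: 93.0
gripper_force: 0.0
shift 0.7 -0.5 77.9 turn 0.2 (now [ 546.7 -102.3   90.9] yaw 70.2 j7 -24 t 2.9)
plate 0.58 [324.7, 202.4] (547.7, -100.5, 110.0, 96.6, 69.8)
(551.8, -235.5, 150.8, 20.8, -20.1) [394.86956522 340.02173913]
```

View pics/w2.png

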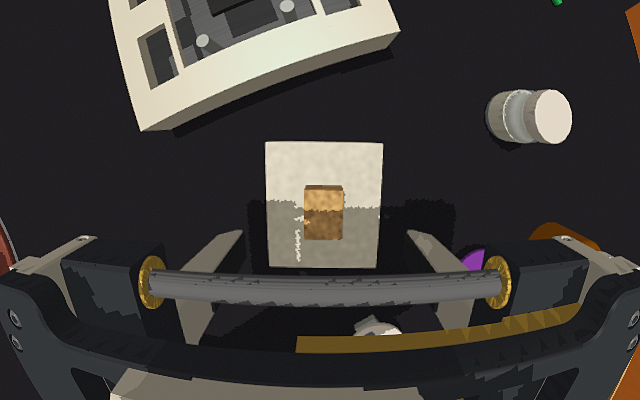

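The plate is centred under the fingers, with the cork at about (324,212). Next I descend and squeeze.

```bash
python3 -m creep '[[[1,2,0,40,0,0,0],[1,2,0,78,0,0,0],[1,2,0,78,0,0,0],[0.2,2,0,78,0,0,0],[0.2,2,0,78,0,0,0],[0.2,2,0,78,0,0,0],[0.2,2,0,78,0,0,0],[0.2,2,0,78,0,0,0],[0.2,2,0,78,0,0,0],[0.2,2,0,78,0,0,0],[0.2,2,0,78,0,0,0],[0.2,2,0,78,0,0,0]]]'
```

```text
clock: 4.0
position: [545.8, -99.8, 11.1]
ee_rot: [-180.0, -0.0, 70.3]
ft_force: [-0.3, -0.2, 0.3]
finger_gap: 37.4
gripper_force: 0.0
```

```bash
python3 -m creep '[[[0,0,0,0,0,0,0],[0,0,0,0,0,0,0],[0,0,0,0,0,0,0],[0,0,0,0,0,0,0],[0.8,0,0,0,0,0,0],[0.8,0,0,0,0,0,0],[0.8,0,0,0,0,0,0],[0.8,0,0,0,0,0,0],[0.8,0,0,0,0,0,0],[0.8,0,0,0,0,0,20],[0.8,0,0,0,0,0,20],[0.8,0,0,0,0,0,20]]]'
python3 -m creep '[[[0.8,0,0,0,0,0,70],[0.8,0,0,0,0,0,70],[0.8,0,0,0,0,0,70],[0.8,0,0,0,0,0,70],[0.8,0,0,0,0,0,70],[0.8,0,0,0,0,0,70],[0.8,0,0,0,0,0,70],[0.8,0,0,0,0,0,70],[0.8,0,0,0,0,0,70],[0.8,0,0,0,0,0,70],[0.8,0,0,0,0,0,70],[0.3,0,0,0,0,0,70]]]'
python3 -m creep '[[[0,0,0,0,0,0,0],[0,0,0,0,0,0,0],[0,0,0,0,0,0,0],[0,0,0,0,0,0,0],[0,0,0,0,0,0,0],[0,0,0,0,0,0,0],[0,0,0,0,0,0,0]]]'
```

```text
clock: 5.0
position: [545.9, -99.8, 11.1]
ee_rot: [-180.0, -0.0, 49.9]
ft_force: [-0.1, 0.5, -0.1]
finger_gap: 73.6
gripper_force: 0.0
clock: 6.0
position: [545.9, -99.5, 11.0]
ee_rot: [180.0, 0.0, -19.5]
ft_force: [-0.5, 0.5, 0.2]
finger_gap: 71.5
gripper_force: 0.0
clock: 6.58
position: [545.8, -100.2, 11.1]
ee_rot: [180.0, -0.0, -19.7]
ft_force: [-0.2, -0.3, 0.0]
finger_gap: 39.8
gripper_force: 30.0
```

```bash
python3 -m creep '[[[0,0,0,-10,0,0,0],[0,0,0,-40,0,0,0],[0,0,0,-80,0,0,0],[0,0,0,-120,0,0,0],[0,-20,-15,-150,0,0,0],[0,-50,-40,-150,0,0,-4],[0,-80,-65,-150,0,0,-8],[0,-110,-90,-150,0,0,-12],[0,-140,-115,-150,0,0,-16],[0,-165,-135,-150,0,0,-18.7],[0,-175,-144.5,-150,0,0,-18.7],[0,-175,-144.5,-150,0,0,-18.7]]]'
python3 -m creep '[[[0,0,0,0,0,0,0],[0,0,0,0,0,0,0]]]'
python3 - <<'E'
from h import *
to(540,95)
w=snapshot("wrist"); cv2.imwrite("pics/w3.png",w["image"][:,:,::-1])
for q,z in (("stage",50),("plate",8)):
    for o in silhouettes(w,q): print(q,round(o["score"],2),o["centre"],wrect(w,o["mask"],z,"wrist"))
E
```

```text
clock: 7.58
position: [427.1, 99.4, 161.4]
ee_rot: [-179.9, 0.1, -0.6]
ft_force: [0.2, -0.7, -2.1]
finger_gap: 39.9
gripper_force: 30.0
clock: 7.75
position: [430.5, 94.2, 161.4]
ee_rot: [180.0, -0.1, -1.1]
ft_force: [-0.7, -0.4, -1.9]
finger_gap: 39.7
gripper_force: 30.0
shift 109.4 -3.0 0.0 turn 0.0 (now [430.5  94.2 161.4] yaw -1.1 j7 -99 t 7.8)
stage 0.73 [322.5, 77.7] (547.2, 95.3, 171.3, 157.3, 88.7)
plate 0.87 [324.2, 208.5] (399.0, 96.0, 208.0, 133.3, 88.8)
```

View pics/w3.png

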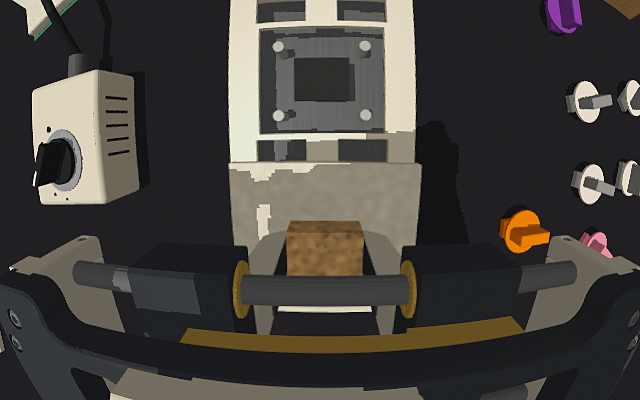

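The picture shows the recess around (322,78), framed by its slots, the held plate below it and the lamp at (85,140). Next I rectify the stage top to measure it.

```bash
python3 - <<'E'
from h import *
w=snapshot("wrist"); o=ortho(w,"wrist",540,95,105,50,2.8)
for v in range(-100,101,20):
    pass
g=cv2.cvtColor(o,cv2.COLOR_RGB2GRAY)
cv2.imwrite("pics/o1.png",o[:,:,::-1]); np.save("o1.npy",g)
E
```

```text
(no output)
```

View pics/o1.png

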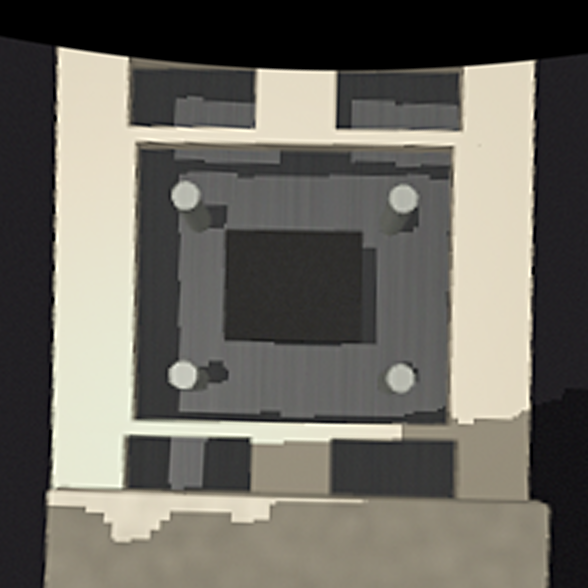

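The rectified stage top shows the recess edges at columns 136 and 452 and rows 145 and 420. I'll get sub-pixel edges and use the held plate's front edge to calibrate the wrist camera.

```bash
cat >> h.py <<'E'
def edge(g,axis,lo,hi,a,b,s,off):
    """strongest edge along axis ('c' or 'r') between lo..hi averaged over a..b -> world coord off-idx/s"""
    st=g[a:b,lo:hi].astype(float).mean(0) if axis=='c' else g[lo:hi,a:b].astype(float).mean(1)
    st=cv2.GaussianBlur(st[None],(0,0),1.5)[0]
    d=np.abs(np.diff(st)); i=int(d.argmax()); i0=max(i-3,0); ww=d[i0:i+4]; 
    return off-(lo+0.5+(ww*np.arange(i0,i0+len(ww))).sum()/ww.sum())/s
E
python3 - <<'E'
from h import *
w=snapshot("wrist"); P=get_state()["position"]; s=2.8
g=cv2.cvtColor(ortho(w,"wrist",540,95,105,50,s),cv2.COLOR_RGB2GRAY)
for a,b in ((160,200),(280,320),(370,400)):
    l=edge(g,'c',120,150,a,b,s,200);r=edge(g,'c',440,465,a,b,s,200);L=edge(g,'c',40,70,a,b,s,200);R=edge(g,'c',520,545,a,b,s,200)
    print("rows",a,"rec y",l,r,(l+r)/2,"outer",L,R,(L+R)/2)
for a,b in ((150,190),(240,340),(400,440)):
    t=edge(g,'r',135,155,a,b,s,645);u=edge(g,'r',410,430,a,b,s,645); print("cols",a,"rec x",t,u,(t+u)/2)
for a,b in ((150,165),(215,240),(350,360),(420,450)):
    print("slot x edges",edge(g,'r',120,136,a,b,s,645),edge(g,'r',428,448,a,b,s,645))
z=P[2]-3.1; x0=P[0]+48
q=cv2.cvtColor(ortho(w,"wrist",x0,P[1],75,z,4),cv2.COLOR_RGB2GRAY)
cv2.imwrite("pics/q.png",q)
# rows: x=x0+75-r/4 ; cols: y=P1+75-c/4
print(P,"front edge x",[edge(q,'r',270,330,a,b,4,x0+75)-x0 for a,b in ((120,160),(260,340),(420,480))])
for a,b in ((310,325),(330,350)):
    l=edge(q,'c',40,120,a,b,4,75);r=edge(q,'c',480,560,a,b,4,75); print("plate y",l,r,(l+r)/2)
E
```

```text
rows 160 rec y 151.60362561202894 38.38442933287794 94.99402747245344 outer 180.2520733968364 9.748617631350669 95.00034551409354
rows 280 rec y 152.25727352021516 39.01366263704014 95.63546807862765 outer 180.84855979282423 10.217177601967393 95.53286869739581
rows 370 rec y 152.4227890334538 39.39483510129028 95.90881206737204 outer 181.21552033549116 10.652346008035494 95.93393317176333
cols 150 rec x 594.3801571742321 495.05884706845046 544.7195021213413
cols 240 rec x 593.9743476051601 494.0685590122485 544.0214533087043
cols 400 rec x 593.2675655957913 493.45930630174746 543.3634359487694
slot x edges 599.8569461338909 489.3663960036162
slot x edges 599.4400927623562 488.86150146224674
slot x edges 598.9246852217256 488.6388707973975
slot x edges 598.5702443397903 488.08780965856863
[430.3025899   94.19116347 161.02888695] front edge x [np.float64(2.0966505508984596), np.float64(1.087918956071519), np.float64(-0.10178887068599352)]
plate y 54.31473393189045 -55.16951998818698 -0.42739302814826274
plate y 54.43128757395626 -55.1314244466833 -0.35006843636351803
```

View pics/q.png

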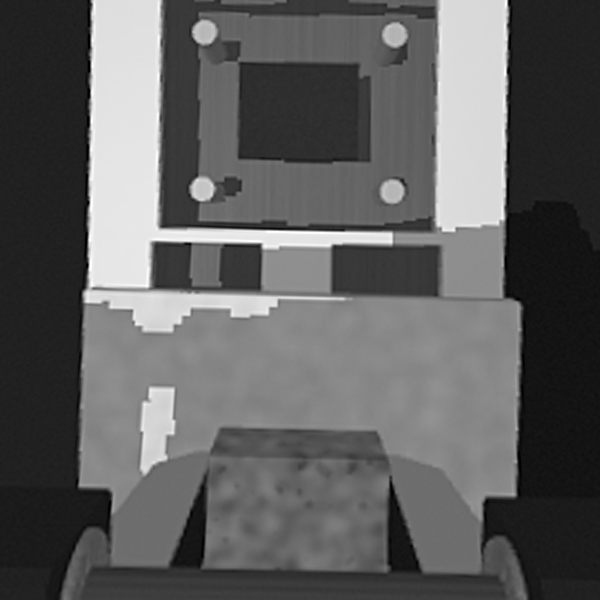

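```bash
python3 -m creep '[[[0,30,-1,0,0,0,-0.9],[0,60,-2,0,0,0,-0.9],[0,90,-3,0,0,0,-0.9],[0,112.3,-3.4,20,0,0,-0.9],[0,112.3,-3.4,45,0,0,-0.9],[0,112.3,-3.4,70,0,0,-0.9],[0,112.3,-3.4,88,0,0,-0.9],[0,112.3,-3.4,92,0,0,-0.9],[0,112.3,-3.4,92,0,0,-0.9],[0,112.3,-3.4,92,0,0,-0.9]]]'
python3 - <<'E'
from h import *
to(542.7,95.4)
w=snapshot("wrist"); P=get_state()["position"]; s=5
z=P[2]-3.1; print("plate top z",z)
cv2.imwrite("pics/q2.png",ortho(w,"wrist",P[0]+30,P[1],60,50,5)[:,:,::-1])
E
```

```text
clock: 8.83
position: [543.0, 96.4, 69.6]
ee_rot: [-180.0, -0.1, -0.2]
ft_force: [0.3, 0.4, -1.4]
finger_gap: 40.2
gripper_force: 30.0
shift -0.3 1.0 0.0 turn 0.0 (now [543.   96.4  69.6] yaw -0.2 j7 -93 t 8.8)
plate top z 67.1539202311885
```

View pics/q2.png

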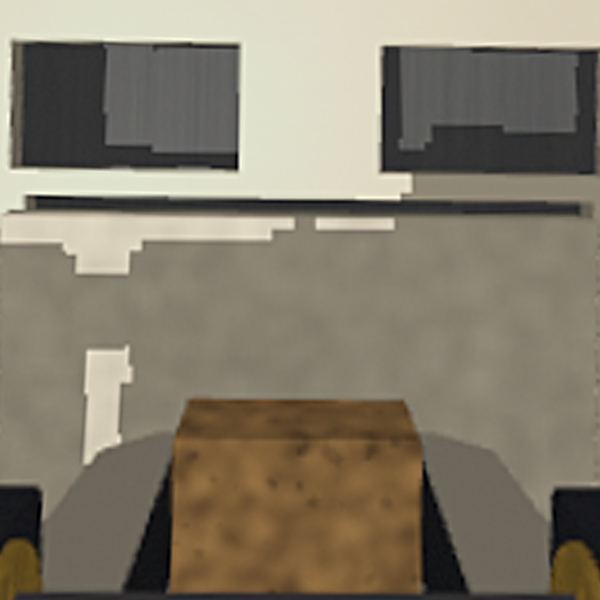

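```bash
python3 - <<'E'
from h import *
w=snapshot("wrist"); P=get_state()["position"]; s=5
o=ortho(w,"wrist",P[0]+30,P[1],65,P[2]-3.1,s); q=cv2.cvtColor(o,cv2.COLOR_RGB2GRAY)
g=cv2.cvtColor(ortho(w,"wrist",P[0]+30,P[1],65,50,s),cv2.COLOR_RGB2GRAY)
cv2.imwrite("pics/q3.png",o[:,:,::-1])
print(P)
for a,b in ((50,120),(480,560)):
    print("recess front dx",edge(g,'r',205,232,a,b,s,95),"plate front dx", edge(q,'r',210,270,a,b,s,95))
for a,b in ((300,330),(380,420)):
    print("plate y",edge(q,'c',5,110,a,b,s,65),edge(q,'c',540,648,a,b,s,65))
print("recess y",edge(g,'c',35,75,224,232,s,65),edge(g,'c',590,640,228,234,s,65))
E
```

```text
[543.48686385  96.69330988  70.50867671]
recess front dx 50.72570519791041 plate front dx 52.316926893978646
recess front dx 49.66403873257601 plate front dx 51.29223538809257
plate y 61.08726938986728 -54.55497597886786
plate y 61.07569500313956 -54.442459790069364
recess y 55.063686004594 -56.14212875482113
```

View pics/q3.png

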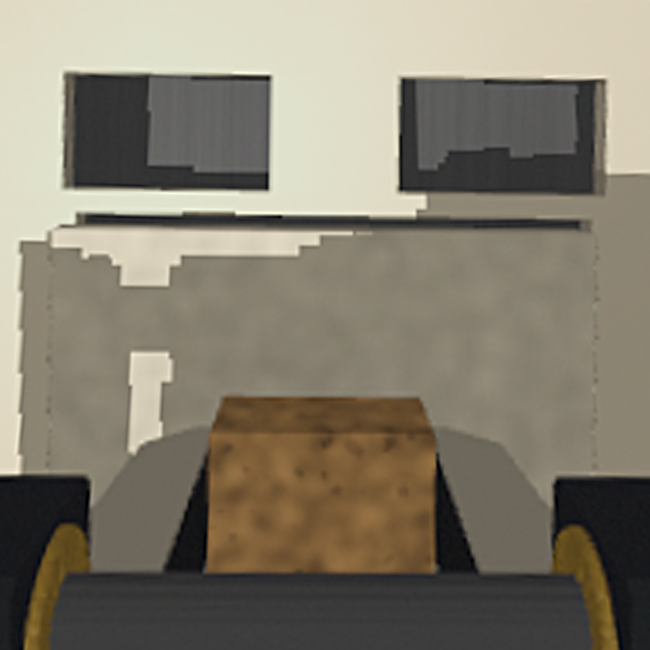

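The picture shows the plate hovering slightly far in +x and about 2.4 mm far in +y, with its corners at (50,232) and (595,233). I'll correct that and lower it.

```bash
python3 -m creep '[[[0,-1.4,2.4,0,0,0,0],[0,-1.4,2.4,0,0,0,0],[0,-1.4,2.4,4,0,0,0],[0,-1.4,2.4,7,0,0,0],[0,-1.4,2.4,9,0,0,0],[0,-1.4,2.4,11,0,0,0],[0,-1.4,2.4,13,0,0,0],[0,-1.4,2.4,13,0,0,0]]]'
```

```text
clock: 9.6
position: [540.8, 94.4, 55.9]
ee_rot: [-180.0, 0.0, -0.1]
ft_force: [0.8, -0.7, -1.6]
finger_gap: 39.8
gripper_force: 30.0
```

```bash
python3 -m creep '[[[0,0,0,1,0,0,0],[0,0,0,2,0,0,0],[0,0,0,3,0,0,0],[0,0,0,4,0,0,0],[0,0,0,5,0,0,0],[0,0,0,5,0,0,0]]]'
```

```text
clock: 10.1
position: [540.9, 94.4, 53.0]
ee_rot: [-180.0, -0.0, -0.1]
ft_force: [-4.5, -1.1, 15.0]
finger_gap: 39.6
gripper_force: 30.0
```

```bash
python3 -m creep '[[[0.7,0,0,-4,0,0,0],[0.7,0,0,-4,0,0,0],[0.7,0,0,-4,0,0,0],[0.7,0,0,-4,0,0,0],[0.7,0,0,-4,0,0,0],[1,0,0,-30,0,0,0],[1,0,0,-60,0,0,0],[1,-30,30,-100,0,0,0],[1,-60,70,-140,0,0,0],[1,-90,105,-150,0,0,0],[1,-120,140,-150,0,0,0],[1,-141,175,-160,0,0,0]]]'
python3 -m creep '[[[1,0,35,0,0,0,0],[1,0,75,0,0,0,0],[1,0,115,0,0,0,0],[1,0,155,0,0,0,0],[1,0,195,0,0,0,0],[1,0,229,0,0,0,0],[1,0,229,0,0,0,0],[1,0,229,0,0,0,0]]]'
python3 - <<'E'
from h import *
to(400,-310)
w=snapshot("wrist"); cv2.imwrite("pics/w4.png",w["image"][:,:,::-1])
for o in silhouettes(w,"key0"): print(round(o["score"],2),o["centre"],wrect(w,o["mask"],24,"wrist"))
t=snapshot("top"); o=ortho(t,"top",541,95,70,50,4)
cv2.imwrite("pics/o2.png",o[:,:,::-1])
for o in silhouettes(t,"plate")[:2]: print("plate",round(o["score"],2),wrect(t,o["mask"],50,"top"))
E
```

```text
clock: 11.1
position: [423.6, -46.1, 201.9]
ee_rot: [-180.0, -0.1, -0.0]
ft_force: [0.2, -0.2, 0.4]
finger_gap: 92.9
gripper_force: 0.0
clock: 11.77
position: [423.4, -276.5, 200.7]
ee_rot: [180.0, 0.1, -0.4]
ft_force: [0.2, -0.2, 0.5]
finger_gap: 92.6
gripper_force: 0.0
shift -23.2 33.7 0.0 turn 0.0 (now [ 423.4 -276.5  200.7] yaw -0.4 j7 -51 t 11.8)
0.98 [315.7, 169.5] (443.2, -265.7, 53.2, 52.8, -0.5)
0.93 [348.0, 250.3] (345.2, -303.4, 56.6, 54.5, -6.2)
0.71 [404.3, 159.6] (452.4, -369.1, 52.6, 51.9, -88.7)
0.68 [264.3, 2.2] (638.9, -207.3, 38.8, 12.1, 84.3)
0.59 [407.9, 57.4] (575.8, -369.9, 54.1, 53.2, 87.8)
0.58 [215.0, 217.7] (386.3, -140.4, 68.3, 45.0, -67.0)
plate 0.6 (540.3, 92.6, 111.2, 94.3, 90.0)
plate 0.28 (540.8, 95.7, 201.5, 171.6, -0.9)
```

View pics/w4.png

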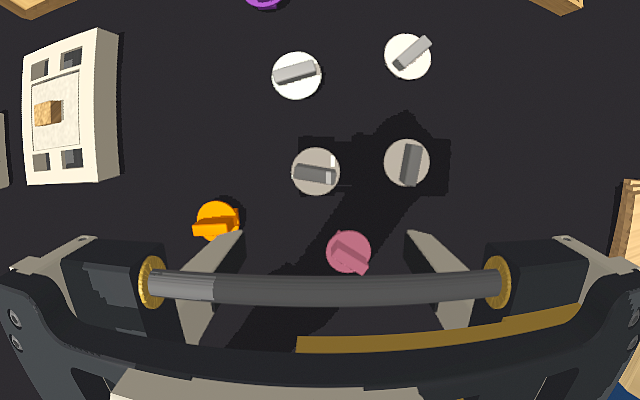

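The picture shows the plate flush in the recess, and the keys at (316,172), (405,163), (296,75) and (408,57). Next I get the bar directions.

```bash
cat >> h.py <<'E'
def keys(w,n="wrist"):
    out=[]
    for o in silhouettes(w,"key0"):
        m=o["mask"]; hsv=cv2.cvtColor(w["image"],cv2.COLOR_RGB2HSV)
        if np.median(hsv[...,1][m])>90 or m.sum()<150: continue
        x,y,a,b,_=wrect(w,m,24,n)
        if a>75: continue
        R=ortho(w,n,x,y,30,38,5); g=cv2.cvtColor(R,cv2.COLOR_RGB2GRAY)
        r,c=np.mgrid[0:300,0:300]; ins=np.hypot(r-150,c-150)<115
        th,_=cv2.threshold(g[ins].reshape(-1,1),0,255,cv2.THRESH_OTSU)
        d=(ins&(g<th)).astype(np.uint8); cc=max(cv2.findContours(d,0,2)[0],key=cv2.contourArea)
        (u,v),(A,B),t=cv2.minAreaRect(cc)
        box=cv2.boxPoints(((u,v),(A,B),t)); e=box[1]-box[0] if np.linalg.norm(box[1]-box[0])>np.linalg.norm(box[2]-box[1]) else box[2]-box[1]
        yaw=np.degrees(np.arctan2(-e[0],-e[1]))%180
        out.append((x,y,round(yaw,1),round(A/5),round(B/5),round(o["score"],2)))
    return out
E
python3 - <<'E'
from h import *
w=snapshot("wrist"); print(keys(w))
t=snapshot("top"); print(keys(t,"top"))
to(442.5,-266,120,-10.5)
E
```

```text
[(576.9, -370.1, np.float32(113.6), 38, 46, 0.96), (451.8, -369.2, np.float32(170.9), 33, 46, 0.81), (550.9, -245.3, np.float32(116.7), 13, 45, 0.71), (443.4, -264.9, np.float32(79.4), 45, 19, 0.7)]
[(573.3, -371.5, np.float32(135.0), 31, 46, 0.86), (548.8, -248.0, np.float32(109.1), 24, 46, 0.74)]
shift 17.8 -7.2 81.3 turn 10.5 (now [ 424.7 -273.2  201.3] yaw 0.0 j7 -51 t 12.2)
```

```bash
python3 -m creep '[[[1,10,-4,40,0,0,6],[1,18.3,-7.7,80,0,0,10.5],[1,18.3,-7.7,110,0,0,10.5],[1,18.3,-7.7,140,0,0,10.5],[1,18.3,-7.7,165,0,0,10.5],[1,18.3,-7.7,173,0,0,10.5],[0,18.3,-7.7,173,0,0,10.5],[0,18.3,-7.7,173,0,0,10.5],[0,18.3,-7.7,173,0,0,10.5],[0,18.3,-7.7,173,0,0,10.5],[0,18.3,-7.7,173,0,0,10.5],[0,18.3,-7.7,173,0,0,10.5]]]'
python3 -m creep '[[[0,0,0,0,0,0,0],[0,0,0,0,0,0,0],[0,0,0,0,0,0,0],[0,0,0,0,0,0,0]]]'
```

```text
clock: 13.17
position: [443.3, -266.9, 29.3]
ee_rot: [180.0, -0.1, -10.6]
ft_force: [0.2, 0.4, 0.6]
finger_gap: 57.3
gripper_force: 0.0
clock: 13.5
position: [442.8, -266.8, 28.6]
ee_rot: [-180.0, -0.0, -10.6]
ft_force: [-0.3, 0.2, 2.9]
finger_gap: 44.1
gripper_force: 30.0
```

```bash
python3 -m creep '[[[0.7,0,0,0,0,0,0],[0.7,0,0,0,0,0,0],[0.7,0,0,0,0,0,-7],[0.7,0,0,0,0,0,-90],[0.7,0,0,0,0,0,-90],[0.7,0,0,0,0,0,-90],[0.7,0,0,0,0,0,-90],[0.7,0,0,0,0,0,-90],[0.7,0,0,0,0,0,-90],[0.7,0,0,0,0,0,-90],[0.7,0,0,0,0,0,-90],[0.7,0,0,0,0,0,-90]]]'
python3 - <<'E'
from h import *
to(442.8,-266.8,28.5,79.4)
E
```

```text
clock: 14.5
position: [442.5, -266.7, 28.0]
ee_rot: [-180.0, 0.0, 61.2]
ft_force: [0.0, 0.7, 0.5]
finger_gap: 64.8
gripper_force: 0.0
shift 0.0 0.3 -0.5 turn -18.2 (now [ 442.5 -266.7   28. ] yaw 61.2 j7 -9 t 14.5)
```

```bash
python3 -m creep '[[[0.7,0,0,0,0,0,-18],[0.7,0,0,0,0,0,-18],[0.4,0,0,0,0,0,-18],[0,0,0,0,0,0,-18],[0,0,0,0,0,0,-18],[0,0,0,0,0,0,-18],[0,0,0,0,0,0,-18],[0,0,0,0,0,0,-18],[0,0,0,0,0,0,-18],[0,0,0,0,0,0,-18],[0,0,0,0,0,0,-18],[0,0,0,0,0,0,-18]]]'
python3 - <<'E'
from h import *
to(480,60,220,89.3)
to(472.5,58,220,89.3)
E
```

```text
clock: 15.5
position: [442.6, -266.6, 28.1]
ee_rot: [-180.0, -0.0, 78.8]
ft_force: [-0.6, -0.3, -1.2]
finger_gap: 14.1
gripper_force: 30.0
shift 327.6 -26.5 -191.9 turn -10.5 (now [ 442.6 -266.6   28.1] yaw 78.8 j7 2 t 15.5)
shift 324.2 -33.5 -191.9 turn -10.5 (now [ 442.6 -266.6   28.1] yaw 78.8 j7 2 t 15.5)
```

```bash
python3 -m creep '[[[0,0,0,-10,0,0,0],[0,0,0,-40,0,0,0],[0,0,0,-80,0,0,0],[0,20,4,-115,0,0,-2],[0,50,10,-140,0,0,-5],[0,85,17,-155,0,0,-8],[0,120,24,-162,0,0,-10.5],[0,155,31,-162,0,0,-10.5],[0,190,38,-162,0,0,-10.5],[0,220,44,-162,0,0,-10.5],[0,242,48,-162,0,0,-10.5],[0,251,49.6,-162,0,0,-10.5]]]'
python3 -m creep '[[[0,0,0,0,0,0,0],[0,0,0,0,0,0,0],[0,0,0,0,0,0,0]]]'
python3 - <<'E'
from h import *
to(608,56.7,None,89.3)
w=snapshot("wrist"); P=get_state()["position"]; cv2.imwrite("pics/w5.png",w["image"][:,:,::-1])
np.save("P5.npy",P)
o=ortho(w,"wrist",540,90,115,50,3); cv2.imwrite("pics/o5.png",o[:,:,::-1])
c=ortho(w,"wrist",P[0],P[1],40,P[2]-4.1,4); 
a=np.zeros((690,800,3),np.uint8); a[:690,:690]=o[:, :]; cv2.imwrite("pics/c5.png",c[:,:,::-1])
big=np.hstack([cv2.resize(o,(480,480)),cv2.resize(c,(320,320)) if 0 else np.vstack([c,np.zeros((160,320,3),np.uint8)])])
cv2.imwrite("pics/big5.png",big[:,:,::-1])
E
```

```text
clock: 16.5
position: [540.8, -25.0, 191.1]
ee_rot: [179.9, -0.2, 89.7]
ft_force: [1.1, 0.2, -0.3]
finger_gap: 14.5
gripper_force: 30.0
clock: 16.75
position: [539.1, -32.7, 190.2]
ee_rot: [-179.9, 0.1, 89.1]
ft_force: [0.2, -1.0, -0.9]
finger_gap: 13.9
gripper_force: 30.0
shift 90.4 67.5 0.0 turn -0.2 (now [539.1 -32.7 190.2] yaw 89.1 j7 -12 t 16.8)
```

View pics/big5.png

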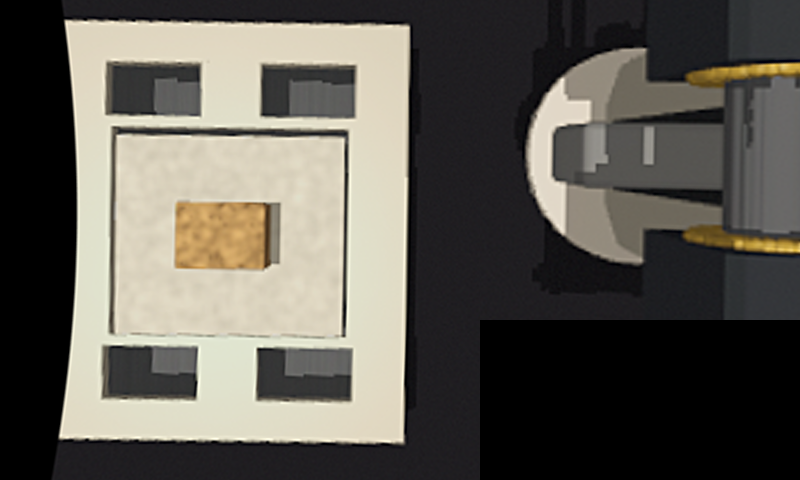

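The picture shows all four slots clearly and the held key's collar with its arc leftmost at (526,155). I'll get precise numbers at rest.

```bash
cat >> h.py <<'E'
def slots(w,x0,y0,half=115,s=4):
    g=cv2.cvtColor(ortho(w,"wrist",x0,y0,half,50,s),cv2.COLOR_RGB2GRAY); out=[]
    d=(g<150).astype(np.uint8)
    for c in cv2.findContours(d,cv2.RETR_LIST,2)[0]:
        (u,v),(a,b),t=cv2.minAreaRect(c)
        if 38*s<max(a,b)<50*s and 20*s<min(a,b)<30*s: out.append((round(x0+half-v/s,1),round(y0+half-u/s,1),round(max(a,b)/s,1),round(min(a,b)/s,1)))
    return out
def collar(w,P,dz=4.1,s=4):
    o=ortho(w,"wrist",P[0],P[1],40,P[2]-dz,s); g=cv2.cvtColor(o,cv2.COLOR_RGB2GRAY); return g
E
python3 - <<'E'
from h import *
for i in range(2):
    w=snapshot("wrist"); P=get_state()["position"]; print(P.round(1),slots(w,540,90))
m=[o["mask"] for o in silhouettes(w,"key0")]
V=w["view"]; C=-V[:3,:3].T@V[:3,3]; print(C)
for k in m:
    c,_=rect(k); X=back(w,c,P[2]-4.1,"wrist")-P[:2]
    if abs(X.mean(0)).max()<50:
        a=X[X[:,1]>8]; from scipy.optimize import least_squares
        r=least_squares(lambda p:np.hypot(*(a-p).T)-27,[0,0],loss="soft_l1"); print("collar bias",r.x,r.cost,len(a))
E
```

```text
[539.3 -32.6 190.2] [(475.7, 59.4, 45.6, 25.9), (476.7, 133.3, 45.7, 25.9), (611.5, 57.6, 45.4, 25.8), (612.6, 131.7, 45.7, 25.9)]
[539.4 -32.2 190.2] [(475.6, 59.5, 45.7, 25.7), (476.6, 133.5, 45.7, 25.8), (611.5, 57.5, 45.8, 25.8), (612.5, 131.6, 45.7, 25.9)]
[541.63878076  35.18140549 356.07658088]
collar bias [1.34645413 0.75803942] 163.5907574307174 76
```

```bash
python3 - <<'E'
from h import *
w=snapshot("wrist")
o=ortho(w,"wrist",541,95,40,72,5); h=cv2.cvtColor(o,cv2.COLOR_RGB2HSV)
m=((h[...,0]<25)&(h[...,1]>70)&(h[...,2]>140)).astype(np.uint8)
c=max(cv2.findContours(m,0,2)[0],key=cv2.contourArea); (u,v),(a,b),t=cv2.minAreaRect(c)
print("cork seen",541+40-v/5,95+40-u/5,a/5,b/5,t)
to(609.0,56.3,None,89.3)
E
```

```text
cork seen 542.2344116210937 95.11533813476562 39.81234130859375 29.757952880859374 0.7538482546806335
shift 88.6 68.2 0.0 turn -0.1 (now [539.6 -31.4 190.3] yaw 89.2 j7 -12 t 17.0)
```

```bash
python3 -m creep '[[[0,25,11,0,0,0,0],[0,55,24,0,0,0,0],[0,85,37,0,0,0,0],[0,115,50,20,0,0,0],[0,140,60,40,0,0,0],[0,157,67,60,0,0,0],[0,163.9,69.5,80,0,0,0],[0,163.9,69.5,97,0,0,0],[0,163.9,69.5,100,0,0,0],[0,163.9,69.5,100,0,0,0],[0,163.9,69.5,100,0,0,0]]]'
python3 - <<'E'
from h import *
to(611.2,130.9,58,89.2)
w=snapshot("wrist"); print([len(x["mask"]) and (round(x["score"],2),x["centre"]) for x in silhouettes(w,"key0")][:3])
to(611.2,130.9,58,89.2)
E
```

```text
clock: 17.92
position: [611.9, 132.3, 90.9]
ee_rot: [179.9, 0.0, 89.3]
ft_force: [0.0, -0.2, -1.5]
finger_gap: 14.0
gripper_force: 30.0
shift -1.4 -0.7 32.9 turn 0.1 (now [611.9 132.3  90.9] yaw 89.3 j7 -29 t 17.9)
[(0.79, [325.3, 226.8])]
shift -1.7 -1.2 33.8 turn 0.1 (now [612.4 132.6  91.8] yaw 89.3 j7 -29 t 18.0)
```

```bash
python3 -m creep '[[[0,-1.5,-1,0,0,0,0],[0,-1.5,-1,4,0,0,0],[0,-1.5,-1,8,0,0,0],[0,-1.5,-1,12,0,0,0],[0,-1.5,-1,15,0,0,0],[0,-1.5,-1,18,0,0,0],[0,-1.5,-1,20,0,0,0],[0,-1.5,-1,20,0,0,0]]]'
```

```text
clock: 18.68
position: [609.9, 131.6, 69.6]
ee_rot: [-179.9, 0.0, 89.4]
ft_force: [-1.0, 0.2, -0.6]
finger_gap: 13.7
gripper_force: 30.0
```

```bash
python3 -m creep '[[[0,0,0,3,0,0,0],[0,0,0,6,0,0,0],[0,0,0,9,0,0,0],[0,0,0,11,0,0,0],[0,0,0,12,0,0,0],[0,0,0,12,0,0,0]]]'
```

```text
clock: 19.18
position: [610.3, 131.6, 58.3]
ee_rot: [180.0, -0.0, 89.3]
ft_force: [-0.3, 0.8, -0.5]
finger_gap: 13.8
gripper_force: 30.0
```

```bash
python3 -m creep '[[[0,0,0,0,0,0,80],[0,0,0,0,0,0,80],[0,0,0,0,0,0,80],[0,0,0,0,0,0,80],[0,0,0,0,0,0,80],[0,0,0,0,0,0,80],[0,0,0,0,0,0,80],[0,0,0,0,0,0,80],[0,0,0,0,0,0,80],[0,0,0,0,0,0,80],[0,0,0,0,0,0,80],[0,0,0,0,0,0,80]]]'
python3 -m creep '[[[0,0,0,0,0,0,10],[0,0,0,0,0,0,10],[0,0,0,1,0,0,10],[0,0,0,1,0,0,10]]]'
```

```text
clock: 20.18
position: [610.3, 132.2, 58.2]
ee_rot: [-180.0, -0.0, 9.2]
ft_force: [-0.2, -0.1, -0.9]
finger_gap: 14.0
gripper_force: 30.0
clock: 20.52
position: [610.4, 132.0, 58.1]
ee_rot: [-180.0, -0.0, -0.5]
ft_force: [-2.3, 0.3, 4.1]
finger_gap: 13.5
gripper_force: 30.0
```

```bash
python3 -m creep '[[[0.4,0,0,0,0,0,0],[0.4,0,0,0,0,0,0],[0.4,0,0,0,0,0,0],[0.4,0,0,-2,0,0,0],[0.4,0,0,-30,0,0,0],[0.4,0,0,-70,0,0,0],[1,-10,25,-105,0,0,0],[1,-26,58,-130,0,0,0],[1,-42,94,-142,0,0,0],[1,-58,130,-142,0,0,0],[1,-74,166,-142,0,0,0],[1,-90,202,-142,0,0,0]]]'
python3 -m creep '[[[1,-16,36,0,0,0,0],[1,-32,72,0,0,0,0],[1,-48,108,0,0,0,0],[1,-64,144,0,0,0,0],[1,-80,180,0,0,0,0],[1,-92,205,0,0,0,0],[1,-92,205,0,0,0,0],[1,-92,205,0,0,0,0],[1,-92,205,0,0,0,0]]]'
python3 - <<'E'
from h import *
w=snapshot("wrist"); print(keys(w))
to(450,-370,28.5,-100)
E
```

```text
clock: 21.52
position: [517.1, -71.4, 200.0]
ee_rot: [180.0, -0.1, -0.6]
ft_force: [0.2, -0.2, 1.0]
finger_gap: 72.3
gripper_force: 0.0
clock: 22.27
position: [424.1, -272.4, 199.2]
ee_rot: [-179.9, -0.0, -0.6]
ft_force: [0.8, -0.1, -0.4]
finger_gap: 93.2
gripper_force: 0.0
[(550.4, -246.0, np.float32(115.2), 12, 45, 0.93), (433.3, -382.2, np.float32(173.3), 34, 46, 0.91), (574.8, -370.8, np.float32(148.0), 36, 46, 0.79)]
shift 26.2 98.3 170.6 turn -80.5 (now [ 424.6 -271.5  199.1] yaw -0.5 j7 -53 t 22.4)
```

```bash
python3 -m creep '[[[1,35,-8,20,0,0,-7],[1,70,-16,40,0,0,-14],[1,105,-24,60,0,0,-20],[1,124.8,-27.9,79,0,0,-25.5],[1,124.8,-27.9,79,0,0,-25.5],[1,124.8,-27.9,79,0,0,-25.5],[1,124.8,-27.9,79,0,0,-25.5]]]'
python3 - <<'E'
from h import *
w=snapshot("wrist"); print(keys(w)); cv2.imwrite("pics/w6.png",w["image"][:,:,::-1])
to(549.6,-244.7,28.5,25)
E
```

```text
clock: 22.95
position: [548.3, -246.6, 120.5]
ee_rot: [-180.0, 0.1, 24.8]
ft_force: [-0.3, -0.7, 0.0]
finger_gap: 92.9
gripper_force: 0.0
[(550.7, -245.4, np.float32(105.4), 33, 46, 0.63), (579.8, -373.2, np.float32(146.9), 39, 46, 0.6), (460.3, -368.8, np.float32(0.0), 46, 46, 0.54)]
shift 2.6 -2.0 93.0 turn -0.3 (now [ 548.1 -247.6  121.5] yaw 24.7 j7 -40 t 23.1)
```

```bash
python3 -m creep '[[[1,2.4,-2.2,25,0,0,5],[1,2.4,-2.2,55,0,0,5],[1,2.4,-2.2,80,0,0,5],[1,2.4,-2.2,92,0,0,5],[1,2.4,-2.2,92,0,0,5],[0,2.4,-2.2,92,0,0,5],[0,2.4,-2.2,92,0,0,5],[0,2.4,-2.2,92,0,0,5],[0,2.4,-2.2,92,0,0,5],[0,2.4,-2.2,92,0,0,5],[0,2.4,-2.2,92,0,0,5],[0,2.4,-2.2,92,0,0,5]]]'
python3 -m creep '[[[0,0,0,0,0,0,0],[0,0,0,0,0,0,0],[0,0,0,0,0,0,0],[0,0,0,0,0,0,0],[0,0,0,0,0,0,0]]]'
```

```text
clock: 24.05
position: [550.2, -243.8, 28.6]
ee_rot: [180.0, -0.0, 19.8]
ft_force: [0.2, -0.2, 0.3]
finger_gap: 50.6
gripper_force: 0.0
clock: 24.47
position: [550.4, -244.2, 28.5]
ee_rot: [179.9, -0.0, 19.8]
ft_force: [1.1, -0.8, 1.6]
finger_gap: 44.0
gripper_force: 30.0
```

```bash
python3 -m creep '[[[0.7,0,0,0,0,0,0],[0.7,0,0,0,0,0,0],[0.7,0,0,0,0,0,-7],[0.7,0,0,0,0,0,-70],[0.7,0,0,0,0,0,-70],[0.7,0,0,0,0,0,-70],[0.7,0,0,0,0,0,-70],[0.7,0,0,0,0,0,-70],[0.7,0,0,0,0,0,-70],[0.7,0,0,0,0,0,-70],[0.7,0,0,0,0,0,-70],[0.7,0,0,0,0,0,-70]]]'
python3 -m creep '[[[0.5,0,0,0,0,0,-20],[0.5,0,0,0,0,0,-20],[0.4,0,0,0,0,0,-20],[0,0,0,0,0,0,-20],[0,0,0,0,0,0,-20],[0,0,0,0,0,0,-20],[0,0,0,0,0,0,-20],[0,0,0,0,0,0,-20],[0,0,0,0,0,0,-20],[0,0,0,0,0,0,-20],[0,0,0,0,0,0,-20],[0,0,0,0,0,0,-20]]]'
python3 - <<'E'
from h import *
to(474.35,58.7,190,89.2)
E
```

```text
clock: 25.47
position: [549.3, -243.4, 27.8]
ee_rot: [-179.9, -0.0, 90.2]
ft_force: [-0.2, 0.1, -0.1]
finger_gap: 65.1
gripper_force: 0.0
clock: 26.47
position: [549.8, -243.7, 28.2]
ee_rot: [-180.0, -0.0, 109.8]
ft_force: [-0.3, -0.2, 0.1]
finger_gap: 13.9
gripper_force: 30.0
shift 310.1 31.6 -161.8 turn 20.6 (now [ 549.8 -243.7   28.2] yaw 109.8 j7 21 t 26.5)
```

```bash
python3 -m creep '[[[0,0,0,-10,0,0,0],[0,0,0,-40,0,0,0],[0,10,6,-75,0,0,2],[0,35,21,-95,0,0,6],[0,65,39,-100,0,0,12],[0,98,59,-100,0,0,18],[0,131,79,-100,0,0,20.6],[0,164,99,-100,0,0,20.6],[0,197,119,-100,0,0,20.6],[0,230,139,-100,0,0,20.6],[0,255,154,-100,0,0,20.6],[0,262.8,158.4,-100,0,0,20.6]]]'
python3 -m creep '[[[0,0,0,15,0,0,0],[0,0,0,30,0,0,0],[0,0,0,36,0,0,0],[0,0,0,36,0,0,0],[0,0,0,36,0,0,0]]]'
python3 - <<'E'
from h import *
import time
to(609.8,57.2,58,89.2)
w=snapshot("wrist"); to(609.8,57.2,58,89.2)
w=snapshot("wrist"); to(609.8,57.2,58,89.2)
E
```

```text
clock: 27.47
position: [610.1, 66.1, 129.3]
ee_rot: [179.9, -0.4, 89.8]
ft_force: [-0.1, 0.7, -1.0]
finger_gap: 13.9
gripper_force: 30.0
clock: 27.88
position: [609.8, 56.4, 92.5]
ee_rot: [-180.0, 0.0, 89.2]
ft_force: [0.2, -0.3, -0.6]
finger_gap: 13.4
gripper_force: 30.0
shift 0.8 -0.1 34.5 turn -0.0 (now [609.8  56.4  92.5] yaw 89.2 j7 -21 t 27.9)
shift 0.6 -0.5 35.0 turn -0.0 (now [610.3  56.6  93. ] yaw 89.2 j7 -21 t 27.9)
shift 0.4 -0.7 35.3 turn -0.0 (now [610.5  56.8  93.3] yaw 89.2 j7 -21 t 28.0)
```

```bash
python3 -m creep '[[[0,0.5,-0.5,5,0,0,0],[0,0.5,-0.5,9,0,0,0],[0,0.5,-0.5,13,0,0,0],[0,0.5,-0.5,16,0,0,0],[0,0.5,-0.5,19,0,0,0],[0,0.5,-0.5,22,0,0,0],[0,0.5,-0.5,22,0,0,0]]]'
```

```text
clock: 28.57
position: [608.8, 57.6, 69.4]
ee_rot: [-179.9, 0.0, 89.2]
ft_force: [-0.1, 0.7, -1.0]
finger_gap: 13.6
gripper_force: 30.0
```

Through the slot with no contact force. Next I seat it and turn it.

```bash
python3 -m creep '[[[0,0,0,3,0,0,0],[0,0,0,6,0,0,0],[0,0,0,9,0,0,0],[0,0,0,11,0,0,0],[0,0,0,11.5,0,0,0],[0,0,0,11.5,0,0,0]]]'
python3 -m creep '[[[0,0,0,0,0,0,80],[0,0,0,0,0,0,80],[0,0,0,0,0,0,80],[0,0,0,0,0,0,80],[0,0,0,0,0,0,80],[0,0,0,0,0,0,80],[0,0,0,0,0,0,80],[0,0,0,0,0,0,80],[0,0,0,0,0,0,80],[0,0,0,0,0,0,80],[0,0,0,0,0,0,80],[0,0,0,0,0,0,80]]]'
python3 -m creep '[[[0,0,0,0,0,0,10],[0,0,0,0,0,0,10],[0,0,0,1,0,0,10],[0,0,0,1,0,0,10]]]'
```

```text
clock: 29.07
position: [609.2, 57.7, 58.5]
ee_rot: [-180.0, -0.0, 89.2]
ft_force: [0.4, -0.3, -1.0]
finger_gap: 13.5
gripper_force: 30.0
clock: 30.07
position: [609.4, 58.3, 58.9]
ee_rot: [-180.0, -0.0, 9.1]
ft_force: [0.1, -0.4, -1.0]
finger_gap: 13.8
gripper_force: 30.0
clock: 30.4
position: [609.6, 58.1, 58.2]
ee_rot: [-180.0, -0.0, -0.6]
ft_force: [-0.5, 0.4, 1.4]
finger_gap: 14.0
gripper_force: 30.0
```

```bash
python3 -m creep '[[[0.4,0,0,0,0,0,0],[0.4,0,0,0,0,0,0],[0.4,0,0,0,0,0,0],[0.4,0,0,-2,0,0,0],[0.4,0,0,-30,0,0,0],[0.4,0,0,-70,0,0,0],[1,-10,25,-105,0,0,0],[1,-22,60,-130,0,0,0],[1,-34,97,-142,0,0,0],[1,-47,134,-142,0,0,0],[1,-60,171,-142,0,0,0],[1,-73,208,-142,0,0,0]]]'
python3 -m creep '[[[1,-13,37,0,0,0,0],[1,-26,74,0,0,0,0],[1,-39,111,0,0,0,0],[1,-52,148,0,0,0,0],[1,-62,181,0,0,0,0],[1,-62,181,0,0,0,0],[1,-62,181,0,0,0,0],[1,-62,181,0,0,0,0]]]'
python3 - <<'E'
from h import *
w=snapshot("wrist"); w=snapshot("wrist"); print(keys(w)); cv2.imwrite("pics/w7.png",w["image"][:,:,::-1])
to(574,-369.5,120,None)
print(slots(w,541,95))
E
```

```text
clock: 31.4
position: [532.7, -151.5, 200.7]
ee_rot: [180.0, -0.1, -0.8]
ft_force: [0.2, -0.4, 0.1]
finger_gap: 72.8
gripper_force: 0.0
clock: 32.07
position: [469.5, -328.6, 199.6]
ee_rot: [-179.9, -0.0, -0.7]
ft_force: [1.1, 0.3, 0.4]
finger_gap: 92.9
gripper_force: 0.0
[(576.7, -370.7, np.float32(142.2), 22, 46, 0.63), (433.4, -382.2, np.float32(173.2), 32, 46, 0.62)]
shift 104.1 41.1 79.6 turn 0.0 (now [ 470.3 -327.4  199.6] yaw -0.5 j7 -50 t 32.2)
[(476.4, 59.6, 45.2, 24.8), (477.4, 133.2, 46.4, 24.2)]
```

View pics/w7.png

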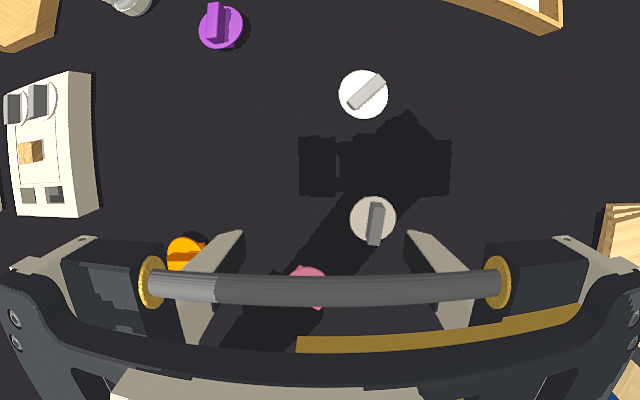

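The picture shows keys at (362,94), bar at about 135°, and (373,218), bar at about 175°. Both placed keys are locked in their slots.

```bash
python3 -m creep '[[[1,30,12,20,0,0,-7],[1,60,24,40,0,0,-14],[1,90,36,60,0,0,-21],[1,106,41,80,0,0,-28],[1,106,41,95,0,0,-35],[1,106,41,105,0,0,-42],[1,106,41,110,0,0,-45.5],[1,106,41,110,0,0,-45.5],[1,106,41,110,0,0,-45.5]]]'
python3 - <<'E'
from h import *
w=snapshot("wrist"); w=snapshot("wrist"); print(keys(w)); 
to(576,-369.4,28.5,45)
E
```

```text
clock: 32.97
position: [575.2, -370.6, 89.5]
ee_rot: [-179.9, -0.0, 44.7]
ft_force: [-0.2, 0.4, 0.4]
finger_gap: 93.0
gripper_force: 0.0
[(433.1, -385.9, np.float32(145.6), 44, 45, 0.93), (575.6, -370.0, np.float32(133.2), 33, 46, 0.74)]
shift 1.9 -1.2 62.2 turn -0.3 (now [ 575.4 -371.6   90.7] yaw 44.7 j7 -14 t 33.1)
```

```bash
python3 -m creep '[[[1,1.1,-1.9,25,0,0,0.5],[1,1.1,-1.9,50,0,0,0.5],[1,1.1,-1.9,61.5,0,0,0.5],[1,1.1,-1.9,61.5,0,0,0.5],[0,1.1,-1.9,61.5,0,0,0.5],[0,1.1,-1.9,61.5,0,0,0.5],[0,1.1,-1.9,61.5,0,0,0.5],[0,1.1,-1.9,61.5,0,0,0.5],[0,1.1,-1.9,61.5,0,0,0.5],[0,1.1,-1.9,61.5,0,0,0.5],[0,1.1,-1.9,61.5,0,0,0.5],[0,1.1,-1.9,61.5,0,0,0.5]]]'
python3 -m creep '[[[0,0,0,0,0,0,0],[0,0,0,0,0,0,0],[0,0,0,0,0,0,0],[0,0,0,0,0,0,0]]]'
```

```text
clock: 34.12
position: [574.3, -369.9, 28.5]
ee_rot: [180.0, -0.0, 44.2]
ft_force: [1.2, -1.1, 0.9]
finger_gap: 44.3
gripper_force: 0.7
clock: 34.45
position: [574.3, -370.0, 28.4]
ee_rot: [180.0, -0.0, 44.2]
ft_force: [0.2, 0.2, 1.5]
finger_gap: 43.7
gripper_force: 30.0
```

```bash
python3 -m creep '[[[0.7,0,0,0,0,0,0],[0.7,0,0,0,0,0,0],[0.7,0,0,0,0,0,-7],[0.7,0,0,0,0,0,-70],[0.7,0,0,0,0,0,-70],[0.7,0,0,0,0,0,-70],[0.7,0,0,0,0,0,-70],[0.7,0,0,0,0,0,-70],[0.7,0,0,0,0,0,-70],[0.7,0,0,0,0,0,-70],[0.7,0,0,0,0,0,-70],[0.7,0,0,0,0,0,-70]]]'
python3 -m creep '[[[0.5,0,0,0,0,0,-20],[0.5,0,0,0,0,0,-20],[0.4,0,0,0,0,0,-20],[0,0,0,0,0,0,-20],[0,0,0,0,0,0,-20],[0,0,0,0,0,0,-20],[0,0,0,0,0,0,-20],[0,0,0,0,0,0,-20],[0,0,0,0,0,0,-20],[0,0,0,0,0,0,-20],[0,0,0,0,0,0,-20],[0,0,0,0,0,0,-20]]]'
python3 - <<'E'
from h import *
to(474,132.7,128,89.2)
E
```

```text
clock: 35.45
position: [573.5, -369.8, 27.9]
ee_rot: [-180.0, -0.0, 114.6]
ft_force: [-1.1, -0.9, -0.5]
finger_gap: 64.9
gripper_force: 0.0
clock: 36.45
position: [574.0, -369.8, 28.2]
ee_rot: [-180.0, -0.0, 134.2]
ft_force: [-1.0, 0.9, -0.4]
finger_gap: 13.8
gripper_force: 30.0
shift 429.8 278.9 -99.8 turn 45.0 (now [ 574.  -369.8   28.2] yaw 134.2 j7 56 t 36.5)
```

```bash
python3 -m creep '[[[0,0,0,-10,0,0,0],[0,0,0,-40,0,0,0],[0,12,8,-75,0,0,2],[0,40,26,-95,0,0,6],[0,70,46,-100,0,0,12],[0,100,65,-100,0,0,18],[0,130,85,-100,0,0,24],[0,160,104,-100,0,0,30],[0,190,124,-100,0,0,36],[0,220,143,-100,0,0,42],[0,250,163,-100,0,0,45],[0,280,182,-100,0,0,45]]]'
python3 - <<'E'
from h import *
to(474.6,133,128,89.2)
E
```

```text
clock: 37.45
position: [509.0, -40.1, 129.2]
ee_rot: [179.9, -0.0, 89.2]
ft_force: [0.2, 0.6, -2.0]
finger_gap: 14.1
gripper_force: 30.0
shift 172.6 -36.9 1.2 turn -0.0 (now [509.  -40.1 129.2] yaw 89.2 j7 -9 t 37.5)
```

```bash
python3 -m creep '[[[0,30,-6,0,0,0,0],[0,62,-13,0,0,0,0],[0,94,-20,0,0,0,0],[0,126,-27,0,0,0,0],[0,155,-33,0,0,0,0],[0,170,-36.5,10,0,0,0],[0,173.5,-37,25,0,0,0],[0,173.5,-37,36,0,0,0],[0,173.5,-37,36,0,0,0],[0,173.5,-37,36,0,0,0],[0,173.5,-37,36,0,0,0]]]'
python3 - <<'E'
from h import *
for i in range(3): w=snapshot("wrist"); to(474.6,133,58,89.2)
E
```

```text
clock: 38.37
position: [475.0, 131.7, 93.1]
ee_rot: [179.9, -0.0, 89.2]
ft_force: [0.3, -0.1, -0.8]
finger_gap: 14.1
gripper_force: 30.0
shift 1.3 -0.6 35.2 turn -0.0 (now [475.2 131.7  93.2] yaw 89.2 j7 -30 t 38.4)
shift 1.4 -0.6 35.2 turn -0.0 (now [475.1 131.6  93.2] yaw 89.2 j7 -30 t 38.5)
shift 1.4 -0.5 35.1 turn -0.0 (now [475.1 131.6  93.1] yaw 89.2 j7 -30 t 38.5)
```

```bash
python3 -m creep '[[[0,1.2,-0.5,5,0,0,0],[0,1.2,-0.5,9,0,0,0],[0,1.2,-0.5,13,0,0,0],[0,1.2,-0.5,16,0,0,0],[0,1.2,-0.5,19,0,0,0],[0,1.2,-0.5,22,0,0,0],[0,1.2,-0.5,22,0,0,0]]]'
```

```text
clock: 39.1
position: [473.5, 132.8, 69.6]
ee_rot: [-179.9, 0.0, 89.2]
ft_force: [-0.3, -0.4, -0.8]
finger_gap: 13.9
gripper_force: 30.0
```

```bash
python3 -m creep '[[[0,0,0,3,0,0,0],[0,0,0,6,0,0,0],[0,0,0,9,0,0,0],[0,0,0,11,0,0,0],[0,0,0,11.7,0,0,0],[0,0,0,11.7,0,0,0]]]'
python3 -m creep '[[[0,0,0,0,0,0,80],[0,0,0,0,0,0,80],[0,0,0,0,0,0,80],[0,0,0,0,0,0,80],[0,0,0,0,0,0,80],[0,0,0,0,0,0,80],[0,0,0,0,0,0,80],[0,0,0,0,0,0,80],[0,0,0,0,0,0,80],[0,0,0,0,0,0,80],[0,0,0,0,0,0,80],[0,0,0,0,0,0,80]]]'
python3 -m creep '[[[0,0,0,0,0,0,10],[0,0,0,0,0,0,10],[0,0,0,1,0,0,10],[0,0,0,1,0,0,10]]]'
```

```text
clock: 39.6
position: [473.8, 132.9, 58.3]
ee_rot: [-180.0, 0.0, 89.2]
ft_force: [0.4, -0.4, -1.4]
finger_gap: 14.0
gripper_force: 30.0
clock: 40.6
position: [473.9, 133.4, 58.7]
ee_rot: [180.0, -0.0, 9.1]
ft_force: [-1.1, -0.8, -1.0]
finger_gap: 14.0
gripper_force: 30.0
clock: 40.93
position: [474.0, 133.4, 58.0]
ee_rot: [-180.0, -0.0, -0.6]
ft_force: [-0.5, 0.8, 3.9]
finger_gap: 13.8
gripper_force: 30.0
```

```bash
python3 -m creep '[[[0.4,0,0,0,0,0,0],[0.4,0,0,0,0,0,0],[0.4,0,0,0,0,0,0],[0.4,0,0,-2,0,0,0],[0.4,0,0,-30,0,0,0],[0.4,0,0,-70,0,0,0],[1,0,25,-105,0,0,-6],[1,0,60,-130,0,0,-13],[1,0,97,-142,0,0,-20],[1,0,134,-142,0,0,-27],[1,0,171,-142,0,0,-34],[1,0,208,-142,0,0,-41]]]'
python3 - <<'E'
from h import *
to(432,-381,120,84)
E
```

```text
clock: 41.93
position: [471.0, -75.0, 200.2]
ee_rot: [179.9, -0.1, 40.2]
ft_force: [0.5, -0.1, -0.0]
finger_gap: 72.5
gripper_force: 0.0
shift -227.5 208.3 80.2 turn -43.8 (now [471.  -75.  200.2] yaw 40.2 j7 -37 t 41.9)
```

```bash
python3 -m creep '[[[1,-27,25,0,0,0,-6],[1,-54,50,0,0,0,-13],[1,-81,75,0,0,0,-20],[1,-108,100,0,0,0,-27],[1,-135,125,10,0,0,-34],[1,-162,150,25,0,0,-41],[1,-189,175,40,0,0,-43],[1,-214,196,60,0,0,-43],[1,-226,207,75,0,0,-43],[1,-226,207,80,0,0,-43],[1,-226,207,80,0,0,-43],[1,-226,207,80,0,0,-43]]]'
python3 - <<'E'
from h import *
w=snapshot("wrist"); w=snapshot("wrist"); print(keys(w)); 
to(432.7,-381,28.5,84)
E
```

```text
clock: 42.93
position: [431.1, -375.5, 119.6]
ee_rot: [-180.0, -0.1, 83.0]
ft_force: [-0.1, -0.8, -0.0]
finger_gap: 93.5
gripper_force: 0.0
[(433.2, -382.4, np.float32(173.1), 21, 46, 0.88), (345.2, -303.6, np.float32(58.0), 46, 39, 0.73)]
shift -5.3 1.4 92.2 turn -1.0 (now [ 431.9 -375.6  120.7] yaw 83.0 j7 33 t 43.1)
```

```bash
python3 -m creep '[[[1,-6.3,1.1,25,0,0,0],[1,-6.3,1.1,55,0,0,0],[1,-6.3,1.1,80,0,0,0],[1,-6.3,1.1,91.5,0,0,0],[1,-6.3,1.1,91.5,0,0,0],[0,-6.3,1.1,91.5,0,0,0],[0,-6.3,1.1,91.5,0,0,0],[0,-6.3,1.1,91.5,0,0,0],[0,-6.3,1.1,91.5,0,0,0],[0,-6.3,1.1,91.5,0,0,0],[0,-6.3,1.1,91.5,0,0,0],[0,-6.3,1.1,91.5,0,0,0]]]'
python3 -m creep '[[[0,0,0,0,0,0,0],[0,0,0,0,0,0,0],[0,0,0,0,0,0,0],[0,0,0,0,0,0,0],[0,0,0,0,0,0,0]]]'
```

```text
clock: 44.08
position: [430.9, -383.6, 28.4]
ee_rot: [180.0, 0.0, 82.9]
ft_force: [0.7, -0.9, -0.7]
finger_gap: 51.0
gripper_force: 0.0
clock: 44.5
position: [430.9, -383.6, 28.2]
ee_rot: [180.0, 0.0, 82.9]
ft_force: [-0.3, 0.7, 1.4]
finger_gap: 43.6
gripper_force: 30.0
```

```bash
python3 -m creep '[[[0.7,0,0,0,0,0,0],[0.7,0,0,0,0,0,0],[0.7,0,0,0,0,0,-7],[0.7,0,0,0,0,0,-70],[0.7,0,0,0,0,0,-70],[0.7,0,0,0,0,0,-70],[0.7,0,0,0,0,0,-70],[0.7,0,0,0,0,0,-70],[0.7,0,0,0,0,0,-70],[0.7,0,0,0,0,0,-70],[0.7,0,0,0,0,0,-70],[0.7,0,0,0,0,0,-70]]]'
python3 -m creep '[[[0.5,0,0,0,0,0,-20],[0.5,0,0,0,0,0,-20],[0.4,0,0,0,0,0,-20],[0,0,0,0,0,0,-20],[0,0,0,0,0,0,-20],[0,0,0,0,0,0,-20],[0,0,0,0,0,0,-20],[0,0,0,0,0,0,-20],[0,0,0,0,0,0,-20],[0,0,0,0,0,0,-20],[0,0,0,0,0,0,-20],[0,0,0,0,0,0,-20]]]'
python3 - <<'E'
from h import *
to(473.7,59,128,89.2)
E
```

```text
clock: 45.5
position: [430.3, -383.5, 27.8]
ee_rot: [180.0, -0.0, 153.2]
ft_force: [-0.3, -0.0, -0.2]
finger_gap: 65.4
gripper_force: 0.0
clock: 46.5
position: [430.8, -383.4, 28.1]
ee_rot: [180.0, 0.0, 172.9]
ft_force: [0.9, 1.2, 1.0]
finger_gap: 13.7
gripper_force: 30.0
shift 12.4 444.3 -99.9 turn 83.7 (now [ 430.8 -383.4   28.1] yaw 172.9 j7 97 t 46.5)
```

```bash
python3 -m creep '[[[0,0,0,-10,0,0,0],[0,0,0,-40,0,0,5],[0,0,15,-75,0,0,12],[0,1,45,-95,0,0,19],[0,2,78,-100,0,0,26],[0,3,111,-100,0,0,33],[0,4,144,-100,0,0,40],[0,5,177,-100,0,0,47],[0,6,210,-100,0,0,54],[0,7,243,-100,0,0,61],[0,8,276,-100,0,0,68],[0,9,305,-100,0,0,75]]]'
python3 - <<'E'
from h import *
to(473.7,59,92,89.2)
E
```

```text
clock: 47.5
position: [459.8, -77.0, 128.8]
ee_rot: [179.9, -0.1, 97.6]
ft_force: [0.4, -0.8, -1.3]
finger_gap: 14.1
gripper_force: 30.0
shift 133.0 31.8 36.8 turn 8.4 (now [459.8 -77.  128.8] yaw 97.6 j7 10 t 47.5)
```

```bash
python3 -m creep '[[[0,30,7,0,0,0,5],[0,62,15,0,0,0,8.4],[0,94,23,0,0,0,8.4],[0,120,29,0,0,0,8.4],[0,133,31.8,10,0,0,8.4],[0,133,31.8,25,0,0,8.4],[0,133,31.8,36,0,0,8.4],[0,133,31.8,36,0,0,8.4],[0,133,31.8,36,0,0,8.4],[0,133,31.8,36,0,0,8.4]]]'
python3 - <<'E'
from h import *
for i in range(3): w=snapshot("wrist"); to(473.7,59,58,89.2)
E
```

```text
clock: 48.33
position: [473.5, 56.4, 92.8]
ee_rot: [179.9, -0.0, 89.4]
ft_force: [-0.0, -0.2, -1.5]
finger_gap: 13.8
gripper_force: 30.0
shift 2.7 0.0 34.9 turn 0.2 (now [473.7  56.3  92.9] yaw 89.4 j7 -13 t 48.4)
shift 2.7 0.0 34.9 turn 0.2 (now [473.6  56.3  92.9] yaw 89.4 j7 -13 t 48.4)
shift 2.8 0.1 34.9 turn 0.2 (now [473.6  56.2  92.9] yaw 89.4 j7 -13 t 48.5)
```

```bash
python3 -m creep '[[[0,2.7,-0.3,5,0,0,0.2],[0,2.7,-0.3,9,0,0,0.2],[0,2.7,-0.3,13,0,0,0.2],[0,2.7,-0.3,16,0,0,0.2],[0,2.7,-0.3,19,0,0,0.2],[0,2.7,-0.3,22,0,0,0.2],[0,2.7,-0.3,22,0,0,0.2]]]'
```

```text
clock: 49.07
position: [472.3, 59.0, 69.4]
ee_rot: [-179.9, 0.0, 89.3]
ft_force: [-1.1, 0.4, -0.7]
finger_gap: 13.8
gripper_force: 30.0
```

```bash
python3 -m creep '[[[0,0,0,3,0,0,0],[0,0,0,6,0,0,0],[0,0,0,9,0,0,0],[0,0,0,11,0,0,0],[0,0,0,11.5,0,0,0],[0,0,0,11.5,0,0,0]]]'
python3 -m creep '[[[0,0,0,0,0,0,80],[0,0,0,0,0,0,80],[0,0,0,0,0,0,80],[0,0,0,0,0,0,80],[0,0,0,0,0,0,80],[0,0,0,0,0,0,80],[0,0,0,0,0,0,80],[0,0,0,0,0,0,80],[0,0,0,0,0,0,80],[0,0,0,0,0,0,80],[0,0,0,0,0,0,80],[0,0,0,0,0,0,80]]]'
python3 -m creep '[[[0,0,0,0,0,0,10],[0,0,0,0,0,0,10],[0,0,0,1,0,0,10],[0,0,0,1,0,0,10]]]'
```

```text
clock: 49.57
position: [472.6, 59.1, 58.4]
ee_rot: [-180.0, 0.0, 89.3]
ft_force: [1.0, -0.9, -1.5]
finger_gap: 13.8
gripper_force: 30.0
clock: 50.57
position: [472.8, 59.5, 58.6]
ee_rot: [180.0, -0.0, 9.1]
ft_force: [-1.1, 0.0, -1.3]
finger_gap: 13.8
gripper_force: 30.0
clock: 50.9
position: [472.9, 59.4, 58.0]
ee_rot: [-180.0, -0.0, -0.5]
ft_force: [-0.4, 0.6, 4.1]
finger_gap: 13.8
gripper_force: 30.0
```

```bash
python3 -m creep '[[[0.4,0,0,0,0,0,0],[0.4,0,0,0,0,0,0],[0.4,0,0,0,0,0,0],[0.4,0,0,-2,0,0,0],[0.4,0,0,-30,0,0,0],[0.4,0,0,-70,0,0,0],[1,-10,-25,-105,0,0,0],[1,-20,-60,-140,0,0,0],[1,-30,-95,-172,0,0,0],[1,-40,-130,-172,0,0,0],[1,-50,-165,-172,0,0,0],[1,-60,-200,-172,0,0,0]]]'
python3 -m creep '[[[1,-3,-37,0,0,0,0],[1,-6,-74,0,0,0,0],[1,-6,-105,0,0,0,0],[1,-6,-110,0,0,0,0],[1,-6,-110,0,0,0,0],[1,-6,-110,0,0,0,0]]]'
python3 - <<'E'
from h import *
w=snapshot("wrist"); w=snapshot("wrist"); t=snapshot("top")
for q,z in (("selector",84),("lamp",75)):
    for o in silhouettes(w,q)[:2]: print(q,round(o["score"],2),o["centre"],wrect(w,o["mask"],z,"wrist"))
to(480,380)
a=ortho(t,"top",541,95,105,76,2.2); b=ortho(w,"wrist",490,380,60,114,3)
b2=ortho(w,"wrist",490,380,60,84,3)
im=np.zeros((462,720,3),np.uint8); im[:,:462][:a.shape[0],:a.shape[1]]=a[:462,:462]
im[:231,470:701]=cv2.resize(b,(231,231)); im[231:,470:701]=cv2.resize(b2,(231,231)); cv2.imwrite("pics/z1.png",im[:,:,::-1])
E
```

```text
clock: 51.9
position: [415.1, 261.9, 231.2]
ee_rot: [-179.9, -0.1, -0.7]
ft_force: [0.3, 0.6, -0.0]
finger_gap: 72.8
gripper_force: 0.0
clock: 52.4
position: [410.9, 368.6, 229.3]
ee_rot: [179.9, 0.0, -0.8]
ft_force: [0.2, -0.4, 0.2]
finger_gap: 93.1
gripper_force: 0.0
selector 0.7 [311.1, 120.6] (488.8, 378.3, 49.1, 48.2, 43.6)
lamp 0.67 [313.8, 100.6] (529.0, 377.3, 181.3, 120.3, -0.9)
shift 68.5 -12.8 0.0 turn 0.0 (now [411.3 368.3 229.9] yaw -0.9 j7 -118 t 52.6)
```

View pics/z1.png

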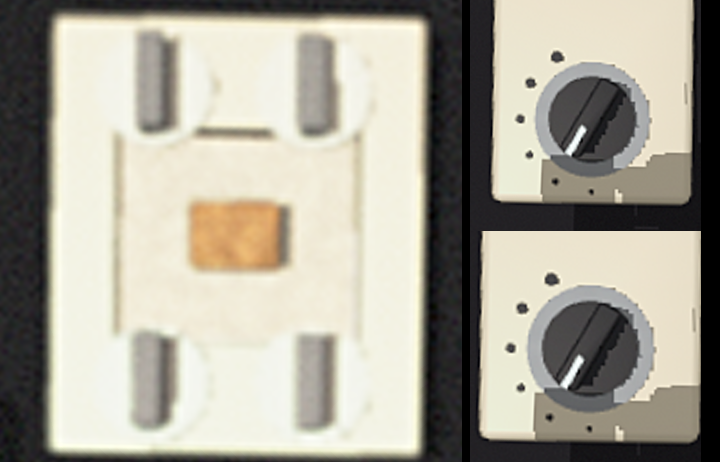

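Picture shows all four keys turned across their slots and the plate flush. The pointer is at the second dot (position 1), so it needs three clicks clockwise.

```bash
python3 -m creep '[[[1,30,-5,0,0,0,-7],[1,60,-10,0,0,0,-14],[1,76.5,-12.5,0,0,0,-21],[1,76.5,-12.5,0,0,0,-80],[1,76.5,-12.5,0,0,0,-80],[1,76.5,-12.5,0,0,0,-80],[1,76.5,-12.5,0,0,0,-80],[1,76.5,-12.5,0,0,0,-80],[1,76.5,-12.5,0,0,0,-80],[1,76.5,-12.5,0,0,0,-80],[1,76.5,-12.5,0,0,0,-80],[1,76.5,-12.5,0,0,0,-80]]]'
python3 -m creep '[[[1,0,0,30,0,0,-70],[1,0,0,60,0,0,-70],[1,0,0,60,0,0,-70],[1,0,0,60,0,0,-70],[1,0,0,60,0,0,-70],[1,0,0,60,0,0,-70],[1,0,0,60,0,0,-70],[1,0,0,60,0,0,-70],[1,0,0,60,0,0,-70],[1,0,0,60,0,0,-70],[1,0,0,60,0,0,-70],[1,0,0,60,0,0,-70]]]'
python3 - <<'E'
from h import *
w=snapshot("wrist"); w=snapshot("wrist")
for o in silhouettes(w,"selector")[:2]: print(round(o["score"],2),o["centre"],wrect(w,o["mask"],84,"wrist"))
to(488,379.6,90,149)
g=cv2.cvtColor(ortho(w,"wrist",488,380,30,84,5),cv2.COLOR_RGB2GRAY)
c=cv2.HoughCircles(cv2.medianBlur(g,5),cv2.HOUGH_GRADIENT,1,50,param1=80,param2=15,minRadius=118,maxRadius=132)
print(None if c is None else [(488+30-q[1]/5,380+30-q[0]/5,q[2]/5) for q in c[0][:3]])
E
```

```text
clock: 53.65
position: [487.8, 380.2, 229.8]
ee_rot: [180.0, 0.0, 79.4]
ft_force: [-0.3, -0.5, 0.3]
finger_gap: 93.1
gripper_force: 0.0
clock: 54.65
position: [487.8, 380.5, 169.6]
ee_rot: [-180.0, 0.0, 149.0]
ft_force: [0.1, -0.1, -0.4]
finger_gap: 93.0
gripper_force: 0.0
0.86 [321.7, 210.0] (489.2, 376.6, 54.0, 50.1, -71.8)
shift -1.2 -1.1 79.7 turn 0.2 (now [487.5 381.2 169.7] yaw 149.2 j7 13 t 54.8)
[(np.float32(488.5), np.float32(377.9), np.float32(25.16))]
```

```bash
python3 -m creep '[[[1,-2.2,-2.2,20,0,0,0],[1,-2.2,-2.2,45,0,0,0],[1,-2.2,-2.2,65,0,0,0],[1,-2.2,-2.2,78,0,0,0],[0,-2.2,-2.2,79,0,0,0],[0,-2.2,-2.2,79,0,0,0],[0,-2.2,-2.2,79,0,0,0],[0,-2.2,-2.2,79,0,0,0],[0,-2.2,-2.2,79,0,0,0],[0,-2.2,-2.2,79,0,0,0],[0,-2.2,-2.2,79,0,0,0],[0,-2.2,-2.2,79,0,0,0]]]'
python3 -m creep '[[[0,0,0,0,0,0,0],[0,0,0,0,0,0,0],[0,0,0,0,0,0,0],[0,0,0,0,0,0,0],[0,0,0,0,0,0,0]]]'
```

```text
clock: 55.8
position: [488.3, 378.5, 90.9]
ee_rot: [180.0, 0.0, 149.3]
ft_force: [0.1, -0.6, -0.3]
finger_gap: 44.2
gripper_force: 0.0
clock: 56.22
position: [487.4, 377.1, 90.4]
ee_rot: [-179.8, -0.0, 149.3]
ft_force: [-1.5, -0.5, 2.7]
finger_gap: 11.9
gripper_force: 30.0
```

```bash
python3 -m creep '[[[0,0,-1.2,0,0,0,0],[0,0,-1.2,0,0,0,80],[0,0,-1.2,0,0,0,80],[0,0,-1.2,0,0,0,80],[0,0,-1.2,0,0,0,80],[0,0,-1.2,0,0,0,80],[0,0,-1.2,0,0,0,80],[0,0,-1.2,0,0,0,80],[0,0,-1.2,0,0,0,80],[0,0,-1.2,0,0,0,80],[0,0,-1.2,0,0,0,80],[0,0,-1.2,0,0,0,80]]]'
python3 -m creep '[[[0,0,0,0,0,0,11],[0,0,0,0,0,0,11],[0,0,0,0,0,0,11],[0,0,0,0,0,0,11]]]'
```

```text
clock: 57.22
position: [487.6, 377.2, 90.5]
ee_rot: [180.0, 0.0, 70.2]
ft_force: [0.0, -1.1, -0.4]
finger_gap: 11.7
gripper_force: 30.0
clock: 57.55
position: [487.6, 377.2, 90.5]
ee_rot: [180.0, 0.0, 59.6]
ft_force: [0.6, -1.0, -0.0]
finger_gap: 11.7
gripper_force: 30.0
```

```bash
python3 -m creep '[[[0.6,0,0,0,0,0,0],[0.6,0,0,0,0,0,0],[0.6,0,0,0,0,0,0],[0.6,0,0,0,0,0,0],[0.6,0,0,0,0,0,0],[0.6,0,0,-30,0,0,0],[0.6,0,0,-65,0,0,0],[0.6,-20,0,-100,0,0,0],[0.6,-50,0,-130,0,0,0],[0.6,-60,0,-140,0,0,0],[0.6,-60,0,-140,0,0,0],[0.6,-60,0,-140,0,0,0]]]'
python3 - <<'E'
from h import *
w=snapshot("wrist"); t=snapshot("top"); w=snapshot("wrist")
a=ortho(t,"top",541,95,105,76,2); b=ortho(w,"wrist",488,378,50,84,4)
im=np.zeros((420,800,3),np.uint8); im[:,:420]=a; im[:400,400:]=b; cv2.imwrite("pics/z2.png",im[:,:,::-1]); to(488,378)
E
```

```text
clock: 58.55
position: [457.2, 326.1, 231.1]
ee_rot: [-180.0, -0.1, 59.5]
ft_force: [-0.4, 0.2, -0.6]
finger_gap: 55.5
gripper_force: 0.0
shift 60.3 1.2 0.0 turn 0.0 (now [456.4 326.6 228.8] yaw 59.6 j7 -58 t 58.7)
```

View pics/z2.png

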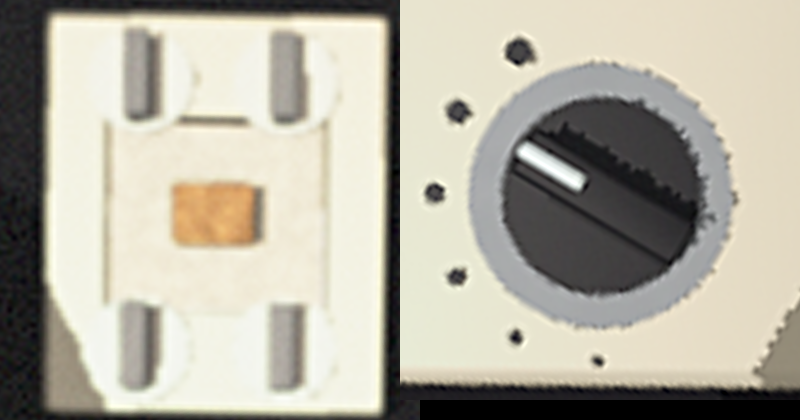

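The pointer is at the fifth dot (position 4). The plate and all four keys look right, so I'm handing in.

```bash
python3 -c "
from plant import *
print(finish_job())"
```

```text
the job is handed in; nothing more can be done
None
```

The job is handed in. In the last pictures the plate lies flush in the recess, all four keys are down through their slots and turned a quarter turn to lock, and the selector is at position 4; the glassware and box were not touched. No verdict was shown.

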